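Clear the empty vials into the swing-out pot and lock it shut

ROBOT

A 7-joint arm with a two-finger parallel gripper is mounted at the origin on a cart in front of the work surface, level with it; the furniture and walls round the work are solid. World frame = base frame: x ahead of the robot, y to its left, z up, the work surface at z = 0. Lengths are in mm, angles in rad, forces in N, time in s.
With the tool pointing down it reaches from about 425 to 975 mm from the base axis. Payload 16.7 kg.
Tool frame: the origin (TCP) lies between the finger pads; the fingertips stand r.nose_length ahead of it and the grasp point (between the pads) lies 8 mm behind it (r.nose_length is the distance from the TCP to the fingertips, in mm); z points along the fingers, y is the line along which they close (so a half turn about z gives the same grasp; the last joint's range is limited). The gripper opens to 85 mm and grips with 20 to 120 N. Pads are 22 mm wide; open, the fingers measure 114 mm over their backs; the gripper's body (76 mm by 85 mm) begins 54 mm behind the grasp point. The pads swing forward as they close: fully open they stand 13 mm farther back than shut.
Start: joints at [1.02, 0.426, 0.074, 1.606, -0.034, 1.111, -0.067], TCP at [263.321, -621.48, 218.402] pointing down, gripper open.
Joint ranges: [-2.85, 2.85], [-0.5, 2.14], [-1.23, 1.37], [0.21, 2.46], [-1.02, 4.16], [0.16, 2.05], [-2.73, 2.73]. Speed limits (rad/s): [1.89, 1.89, 2.39, 2.39, 3.01, 3.01, 3.01].

INTERFACE

Orientations are given as a rotation vector (axis times angle).
In Python, from workcell import r, eyes, finish_job, finder gives the robot as it stands.
- The arm moves only by the tool play_rows, never from a script. Its argument "commands" is a list of rows, each an object of numbers: "tx", "ty", "tz": the shift along the tool's x, y, z in mm; "ax", "ay", "az": the turn, a rotation vector about the tool's x, y, z in degrees. In form: [{"tx": .., "ty": .., "tz": .., "ax": .., "ay": .., "az": ..}, ...]. A call has 1 to 20 rows; each row shifts and turns the commanded pose from where the row before left it, along the tool's axes as they then stand; what a row does not reach is not made up. A row lasts 1/10 s, in which the tool goes at most 50 mm and 8.59 degrees, less where a joint would pass 70% of its speed; a pose out of reach is approached as far as the arm can. A call with a gripper value outside its range is refused whole. "gripper" is the finger opening in mm, from 0 to 85.4, set as the call begins (left out, the last holds). The fingers move at their own pace and stop on an object; "newtons" is the grip in N (left out, the last holds). Time passes only in rows, so rows that do not move let the fingers close. It gives the time, the measured TCP pose, the force, the opening and the grip force at its end, in the units of the state.
- r.state(): the state, without advancing time (a new reading comes with each control period).
- eyes.get_image(name): name is "scene" or "top"; returns a dict with "frame" (400x640x3 uint8, red, green, blue), "range_z" (400x640 float32, mm along the optical axis (not along the pixel's ray), 0 where there is no reading), "fx", "fy", "cx", "cy" (pixels), "dist_coeffs" ([k1, k2, p1, p2, k3] as OpenCV has them; the pictures are not rectified), "extrinsics" (4x4, takes a point from world to camera coordinates). Camera axes: x right, y up, looking along -z (the intrinsics and any distortion apply to the point x, -y, -z); pixel columns grow to the right and rows downward; lengths in mm; the calibration is good to about 2 mm. A picture is of the moment at which its call begins.
- finish_job(): hands the job in; it is judged then, once.
Trained networks look in a picture, given as the dict that the camera call returned (one of the last four; its "shot" number tells which), for a name from the list of things; names that differ only in an ending like _2 or _b are one class to them, and where a whole thing is asked for, a point or a joint stands for the part that bears it (a point fixed in the world has none). Each returns a list of dicts, best first, with "confidence" (0 to 1); they miss things now and then, are a little off and sometimes report something else, mostly with a low value. They report only what shows in the picture. A call takes as long as a camera call.
- finder.silhouettes(picture, thing): "region" (400x640 bool, what is visible of it) and "rect" ([centre column, centre row, width, height] in pixels, round what is visible of it).
The state is a dict: "time": time; "q": joint angles; "qd": joint speeds; "joint_torque": joint torques, N m; "eef_pos": TCP position; "ee_rot": TCP orientation; "force": force on the tool from outside, world axes, zero at the start; "torque": the same for the moment, N m; "finger_gap": finger opening in mm; "grip_force": force on a finger pad.
Only numpy, scipy, OpenCV 4.12 (cv2) and the standard library are available. Lean on these libraries where they do the work, as an engineer would, in place of code of your own. Each camera call takes 0.05 s, during which the arm holds its last target. There are 200 camera calls.

TASK

Back the black clamp knob on the stand off just enough to free the arm (about a fifth of a turn, never more than a third), swing the yellow pot well out from under its red lid (65 degrees or more from home), and retighten the knob. Then drop every empty vial from the tray into the pot, back the knob off by the same small amount, swing the pot fully home under its lid and retighten the knob so that it is locked for the drive. Never force the arm round while the knob is tight, and leave the white bottle and the tape roll alone.

Things in the scene. Friction and masses are not known exactly. Their poses are not given: they have to be found in the camera images.
- pot_arm (a joint): swing angle (rad) of the arm that carries the yellow pot, about the stand's vertical post: 0 = fully home under the red lid (a stop), growing as the pot swings out counter-clockwise seen from above (at most 1.6, a stop). At the start it may stand ajar by up to 0.3. While the knob is tight the arm is locked (it slips only under some 15 N at the handle); with the knob backed off it moves with a light drag (about 1 N at the handle) and stays where it is left.
- clamp_knob (a joint): angle (rad) of the black clamp knob on top of the post: about 0 to 0.1 = tight, growing as it is backed off counter-clockwise seen from above. The clamp still grips below 0.7, and the arm is free above 0.8; its thread runs out at 2.8. Turning takes 0.2 to 0.3 N m; it stays where it is left. It does not turn with the arm.
- knob_grip (a point): middle of the clamp knob's bar grip, on the post's vertical axis, 148 mm above the worktop. The bar is 52 mm long, 14 mm thick and 26 mm high (its top 159 mm above the worktop); its length runs along the y axis of this point and its two flat sides face along x. z is up.
- handle (a point): grip point on the upright black round handle at the outer end of the arm: 14 mm in diameter, its top 14 mm above this point (142 mm above the worktop), free for 40 mm below this point. It lies 163 mm from the post's axis and 63 mm from the pot's centre line. y points outward from the post along the arm, z up.
- pot_mouth (a point): centre of the open mouth of the round yellow pot on the arm, at the level of the rim, 92 mm above the worktop. Inside diameter 68 mm, wall 3 mm, depth inside 74 mm; its centre line is 100 mm from the post's axis. y points outward from the post, z up. The fixed red lid, 80 mm in diameter, spans 100 to 107 mm above the worktop over the place where the pot is home, held by a thin upright on the far side from the swing.
- stand: the fixed stand: grey base plate 140 x 215 x 8 mm with the post, its origin on the worktop at the post's axis. y points to the place under the lid where the pot is home (at angle 0); -x is where the arm points when swung out by a quarter turn. Its position and yaw vary.
- vial_tray: fixed shallow steel tray, 160 (x) x 190 (y) mm, rim 8 mm high, floor 3 mm thick; origin on the worktop under its centre.
- bottle_white_mid (a point): middle of a white bottle, 61 mm wide and 150 mm high, standing beyond the tray; leave it alone.
- tape_roll_mid (a point): middle of a standing roll of tape, 33 mm wide and 60 mm high, near the front edge; leave it alone.
- vial_1_mid (a point): middle (half-way up) of an empty glass vial with a blue cap, a cylinder 17 mm in diameter and 36 mm high that stands in the tray at the start; z along its length to the cap. May be absent.
- vial_2_mid (a point): middle (half-way up) of an empty glass vial with an orange cap, a cylinder 17 mm in diameter and 36 mm high that stands in the tray at the start; z along its length to the cap. May be absent.
- vial_3_mid (a point): middle (half-way up) of an empty glass vial with a green cap, a cylinder 17 mm in diameter and 36 mm high that stands in the tray at the start; z along its length to the cap. May be absent.
- vial_4_mid (a point): middle (half-way up) of an empty glass vial with a red cap, a cylinder 17 mm in diameter and 36 mm high that stands in the tray at the start; z along its length to the cap. May be absent.

How it is judged:
By the outcome, as a careful person would: the job done as asked, in the order asked, and still so for the second after the job is handed in, with the robot touching nothing.
Of vial_1, vial_2, vial_3, vial_4 only 2 to 4 are there at a start; the rules pass over those that are not, and their reading is None.
At some moment in a run one of vial_1, vial_2, vial_3, vial_4 may be knocked a few centimetres aside while the robot is not near it.
It also fails if it takes over 210 s, if anything falls off the work surface, if the arm or the gripper's body presses on something with over 40 N, if the wrist force passes 120 N, or if a joint passes its speed limit or range.

## Working session

There is one attempt and no reset: what is moved stays moved. The work goes in short steps, Python scripts to look and compute and a tool call to move; the robot and the scene stay as the last step left them, time stands still between calls to the robot, and variables do not carry over. Pictures are saved under pics/ and viewed, at most 14 in all, crops included, and the job is handed in when it is done.

Besides the shell and the picture viewer there is one more tool, called after "Emit:" in YAML: its name, and indented under it one key for each argument. play_rows: Moves the arm, as the interface text tells. Its arguments: {"type":"object","properties":{"commands":{"type":"array"},"gripper":{"type":"number"},"newtons":{"type":"number"}},"required":["commands"]}

```bash
mkdir -p pics; ls; cat > h.py <<'E'
import numpy as np, cv2
from workcell import r, eyes, finish_job, finder
def world(p, uv, z=None, rng=None):
    """pixel -> world at height z (plane), or with depth rng"""
    K=np.array([[p['fx'],0,p['cx']],[0,p['fy'],p['cy']],[0,0,1.]])
    n=cv2.undistortPoints(np.array(uv,float).reshape(-1,1,2),K,np.array(p['dist_coeffs'],float)).reshape(-1,2)
    E=np.array(p['extrinsics']);R,t=E[:3,:3],E[:3,3]
    d=np.c_[n[:,0],-n[:,1],-np.ones(len(n))]@R   # R^T d
    c=-R.T@t
    s=((z-c[2])/d[:,2]) if z is not None else np.asarray(rng,float)
    return c+d*np.reshape(s,(-1,1))
def cloud(p,region):
    v,u=np.nonzero(region&(p['range_z']>0))
    return world(p,np.c_[u,v],rng=p['range_z'][v,u]),u,v
def save(p,name): cv2.imwrite('pics/'+name,p['frame'][:,:,::-1])
E
python3 - <<'E'
from h import *
print(r.nose_length, r.state())
for n in ('scene','top'):
    p=eyes.get_image(n); save(p,n+'0.png')
    E=np.array(p['extrinsics']);print(n,-E[:3,:3].T@E[:3,3],p['fx'])
    for t in ('clamp_knob','pot_arm','handle','pot_mouth','stand','vial_tray','vial_1_mid','bottle_white_mid','tape_roll_mid'):
        for o in finder.silhouettes(p,t)[:5]:
            w,u,v=cloud(p,o['region'])
            if len(w): print(t,round(o['confidence'],2),np.round(o['rect']),'med',np.round(np.median(w,0)),'lo',np.round(np.percentile(w,2,0)),'hi',np.round(np.percentile(w,98,0)))
E
```

```text
pics
11.0 {'time': 0.0, 'q': array([ 1.02049995,  0.42675105,  0.07385975,  1.60663875, -0.03405363,
        1.11081692, -0.06707754]), 'qd': array([ 0.00152138,  0.00079341, -0.00032738, -0.0006173 ,  0.00164561,
        0.00018327, -0.00032459]), 'joint_torque': array([-1.24588478e-03, -9.49808979e+01,  3.75989020e+00, -4.63502204e+01,
        1.90921314e-02,  1.01233221e-02, -5.10083521e-05]), 'eef_pos': array([ 263.12859543, -621.11443173,  217.68419266]), 'ee_rot': array([-3.07745499e+00, -6.25110680e-01,  6.47058512e-04]), 'force': array([ 0.88669618, -0.13799712,  0.41675964]), 'torque': array([-0.01465544,  0.0373647 , -0.00063275]), 'grip_force': 0.0, 'finger_gap': 85.80815917418019}
scene [119.6375503  637.19208869 775.83464259] 376.30778006781986
clamp_knob 0.59 [303. 185.  15.  26.] med [594.  59. 146.] lo [583. -55.   1.] hi [717.  81. 162.]
pot_arm 0.85 [293. 221.  37.  57.] med [559. 162.  74.] lo [538.  49.  11.] hi [613. 220. 141.]
handle 0.63 [292. 220.  39.  57.] med [558. 162.  75.] lo [538.  51.  19.] hi [607. 220. 138.]
pot_mouth 0.85 [292. 222.  38.  54.] med [
[... 1022 characters left out ...]

stand 0.76 [281. 180.  84.  50.] med [590. 100.  10.] lo [537.  -6.   1.] hi [672. 205. 156.]
stand 0.62 [275. 189.  69.  26.] med [564. 134.  75.] lo [538.  39.   7.] hi [596. 210. 140.]
stand 0.39 [299. 172.  21.  12.] med [595.  52. 155.] lo [583.  30.   8.] hi [638.  78. 161.]
vial_tray 0.65 [380. 217.  69.  60.] med [ 499. -183.    3.] lo [ 415. -278.   -3.] hi [584. -86.  10.]
vial_tray 0.31 [202. 251.  18.  14.] med [383. 337.  54.] lo [369. 326.   6.] hi [398. 356.  63.]
bottle_white_mid 0.87 [434. 147.  30.  29.] med [ 686. -318.  109.] lo [ 668. -349.   16.] hi [ 717. -300.  151.]
tape_roll_mid 0.42 [200. 249.  20.  14.] med [383. 338.  55.] lo [369. 326.   8.] hi [398. 358.  63.]
```

```bash
python3 - <<'E'
import cv2
for n,(a,b,c,d) in dict(scene=(100,290,230,430),top=(130,270,220,460)).items():
    i=cv2.imread(f'pics/{n}0.png')[a:b,c:d]
    s=3 if n=='top' else 3
    cv2.imwrite(f'pics/{n}0c.png',cv2.resize(i,None,fx=s,fy=s,interpolation=cv2.INTER_CUBIC))
E
```

```text
(no output)
```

View pics/scene0c.png

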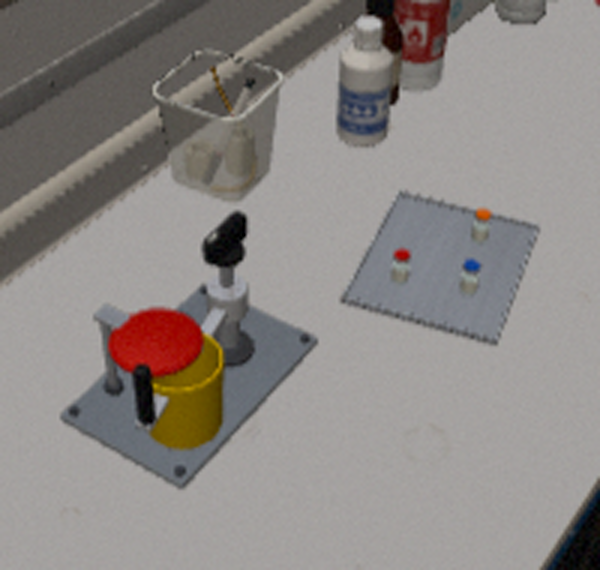

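View pics/top0c.png

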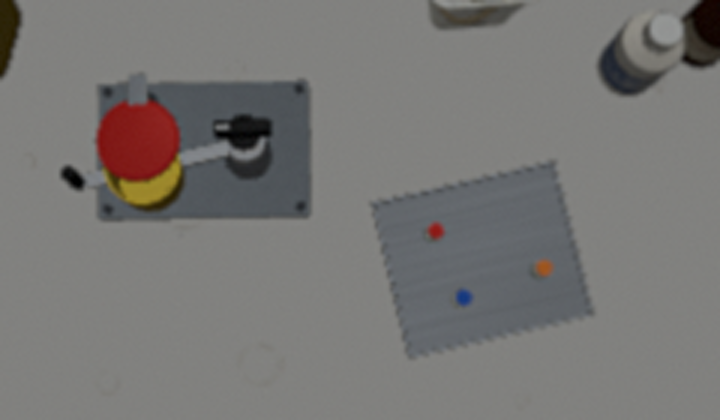

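```bash
cat > m.py <<'E'
from h import *
def pts(p):
    return cloud(p,np.ones(p['range_z'].shape,bool))
def fix(p):
    w,u,v=pts(p); c=p['frame'][v,u].astype(int)
    def sel(m): return w[m],u[m],v[m]
    box=(abs(w[:,0]-580)<130)&(abs(w[:,1]-110)<170)
    k=box&(w[:,2]>152)&(w[:,2]<168)&(c.max(1)<90)
    K,uu,vv=sel(k)
    (cx,cy),(a,b),ang=cv2.minAreaRect(K[:,:2].astype(np.float32)); 
    d=np.cov(K[:,:2].T); e=np.linalg.eigh(d)[1][:,1]
    print('knob n',len(K),'ctr',np.round(K.mean(0),1),'rect',round(cx,1),round(cy,1),round(a),round(b),'axis',np.round(np.degrees(np.arctan2(e[1],e[0]))%180,1),'viaPlane',np.round(world(p,[[uu.mean(),vv.mean()]],159)[0],1))
    # lid
    l=box&(w[:,2]>97)&(w[:,2]<115)&(c[:,0]>1.8*c[:,1])&(c[:,0]>1.8*c[:,2])
    L=w[l]; print('lid',len(L),np.round(L.mean(0),1),cv2.minEnclosingCircle(L[:,:2].astype(np.float32)))
    h=box&(w[:,2]>132)&(w[:,2]<149)&(c.max(1)<90)
    H,uu,vv=sel(h)
    far=np.hypot(*(H[:,:2]-[cx,cy]).T)>110
    if far.any(): print('handle',far.sum(),np.round(H[far].mean(0),1),'viaPlane',np.round(world(p,[[uu[far].mean(),vv[far].mean()]],142)[0],1))
def vials(p):
    w,u,v=pts(p); c=p['frame'][v,u].astype(int)
    R,G,B=c.T
    box=(w[:,0]>380)&(w[:,0]<660)&(w[:,1]<-20)&(w[:,1]>-320)&(w[:,2]>15)&(w[:,2]<55)
    for n,m in dict(red=(R>1.7*G)&(R>1.7*B),orange=(R>1.25*G)&(G>1.4*B),blue=(B>1.5*R)&(B>1.2*G),green=(G>1.3*R)&(G>1.3*B)).items():
        m=m&box
        if m.sum()>3: print(n,m.sum(),np.round(w[m].mean(0),1),'plane38',np.round(world(p,[[u[m].mean(),v[m].mean()]],38)[0],1))
E
python3 - <<'E'
from m import *
for n in('scene','top'):
    p=eyes.get_image(n);print(n);fix(p);vials(p)
    # base plate orientation (top)
    if n=='top':
        w,u,v=pts(p);c=p['frame'][v,u].astype(int)
        m=np.zeros((400,640),np.uint8)
        k=(w[:,0]>500)&(w[:,0]<720)&(w[:,1]>-60)&(w[:,1]<240)&(w[:,2]>4)&(w[:,2]<13);m[v[k],u[k]]=1
        m=cv2.morphologyEx(m,cv2.MORPH_OPEN,np.ones((3,3)))
        P=np.argwhere(m)[:,::-1];W=world(p,P,8)[:,:2].astype(np.float32);print('plate',len(W),cv2.minAreaRect(W))
E
```

```text
scene
knob n 75 ctr [595.6  58.9 158.3] rect 595.8 58.7 14 48 axis 93.3 viaPlane [595.   59.8 159. ]
lid 536 [591.7 158.6 107.1] ((594.53173828125, 157.34136962890625), 39.97443389892578)
handle 33 [555.  216.2 139.3] viaPlane [553.1 218.  142. ]
red 29 [ 508.1 -171.7   39.9] plane38 [ 509.5 -172.7   38. ]
orange 17 [ 495.7 -208.6   40.1] plane38 [ 497.  -210.2   38. ]
blue 18 [ 457.8 -155.6   40.3] plane38 [ 458.8 -158.    38. ]
top
knob n 90 ctr [597.5  52.1 157.5] rect 597.6 52.5 12 51 axis 91.4 viaPlane [597.2  52.1 159. ]
lid 576 [594.1 152.6 105.1] ((595.0689086914062, 152.69236755371094), 39.02544403076172)
handle 21 [556.1 209.9 140.7] viaPlane [555.9 209.7 142. ]
red 29 [ 511.7 -165.2   37.3] plane38 [ 511.6 -165.2   38. ]
orange 19 [ 488.1 -237.7   37.3] plane38 [ 488.  -237.6   38. ]
blue 24 [ 457.6 -159.6   38.3] plane38 [ 457.6 -159.6   38. ]
plate 1155 ((603.7327880859375, 96.99262237548828), (138.05490112304688, 211.90267944335938), 1.9371849298477173)
```

```bash
cat > g.py <<'E'
from h import *
import sys
from scipy.spatial.transform import Rotation as Ro
def goto(x,y,z,yaw):
    s=r.state();R=Ro.from_rotvec(s['ee_rot']);T=Ro.from_euler('z',yaw,degrees=True)*Ro.from_euler('x',180,degrees=True)
    turn=(R.inv()*T).as_rotvec(degrees=True); d=np.array([x,y,z])-s['eef_pos']
    cur=Ro.from_euler('x',-180,degrees=True); 
    ty=np.degrees(np.arctan2(R.as_matrix()[1,0],R.as_matrix()[0,0]))
    print('t',round(s['time'],2),'pos',np.round(s['eef_pos'],1),'yaw',round(ty,1),'F',np.round(s['force'],1),'T',np.round(s['torque'],2),'gap',round(s['finger_gap'],1),round(s['grip_force'],1))
    print('TURN',np.round(turn,2),'then SHIFT',np.round(T.inv().apply(d),1),' or shift-before-turn',np.round(R.inv().apply(d),1), 'q7',np.round(s['q'][6],2))
if __name__=='__main__': goto(*map(float,sys.argv[1:5]))
E
python3 g.py 596.5 55 230 91.5
```

```text
t 1.1 pos [ 263.3 -621.5  218.4] yaw 23.0 F [-0.4  0.7 -0.1] T [-0.    0.03  0.02] gap 85.7 0.0
TURN [ -0.    -0.   -68.54] then SHIFT [667.5 350.8 -11.6]  or shift-before-turn [ 570.7 -492.9  -11.6] q7 -0.07
```

Emit:
play_rows:
  commands:
    - {"az":-7.6}
    - {"az":-7.6}
    - {"az":-7.6}
    - {"az":-7.6}
    - {"az":-7.6}
    - {"az":-7.6}
    - {"az":-7.6}
    - {"az":-7.6}
    - {"az":-7.7}
  gripper: 50
  newtons: 40

```text
invalid input
```

Emit:
play_rows:
  commands:
    - {"tx":35,"ty":18,"tz":-1}
    - {"tx":35,"ty":18,"tz":-1}
    - {"tx":35,"ty":18,"tz":-1}
    - {"tx":35,"ty":18,"tz":-1}
    - {"tx":35,"ty":18,"tz":-1}
    - {"tx":35,"ty":18,"tz":-1}
    - {"tx":35,"ty":18,"tz":-1}
    - {"tx":35,"ty":18,"tz":-1}
    - {"tx":35,"ty":18,"tz":-1}
    - {"tx":35,"ty":18,"tz":-1}
    - {"tx":35,"ty":18,"tz":-1}
    - {"tx":35,"ty":18}
    - {"tx":35,"ty":18}
    - {"tx":35,"ty":18}
    - {"tx":35,"ty":19}
    - {"tx":35,"ty":19}
    - {"tx":35,"ty":19}
    - {"tx":35,"ty":19}
    - {"tx":35,"ty":19}

```text
invalid input
```

```bash
python3 g.py 596.5 55 147 91.5; python3 - <<'E'
from m import *
p=eyes.get_image('scene');vials(p);save(p,'s1.png')
i=cv2.imread('pics/s1.png')[100:290,200:430];cv2.imwrite('pics/s1c.png',cv2.resize(i,None,fx=3,fy=3))
E
```

```text
t 1.1 pos [ 263.3 -621.5  218.4] yaw 23.0 F [-0.4  0.7 -0.1] T [-0.    0.03  0.02] gap 85.7 0.0
TURN [ -0.    -0.   -68.54] then SHIFT [667.5 350.8  71.4]  or shift-before-turn [ 570.7 -492.9   71.4] q7 -0.07
red 30 [ 508.3 -170.1   40.2] plane38 [ 509.8 -171.5   38. ]
orange 17 [ 495.1 -207.9   40.6] plane38 [ 496.7 -210.    38. ]
blue 18 [ 457.8 -155.9   40.1] plane38 [ 458.7 -158.1   38. ]
```

View pics/s1c.png

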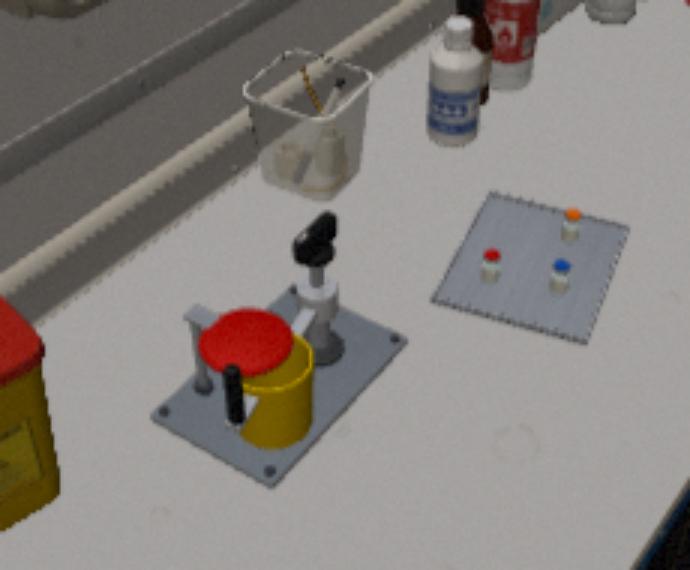

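The picture shows the scene unchanged (no arm motion; the rows were refused). I'll give all six keys per row.

Emit:
play_rows:
  commands:
    - {"tx":0,"ty":0,"tz":0,"ax":0,"ay":0,"az":-7.6}
    - {"tx":0,"ty":0,"tz":0,"ax":0,"ay":0,"az":-7.6}
    - {"tx":0,"ty":0,"tz":0,"ax":0,"ay":0,"az":-7.6}
    - {"tx":0,"ty":0,"tz":0,"ax":0,"ay":0,"az":-7.6}
    - {"tx":0,"ty":0,"tz":0,"ax":0,"ay":0,"az":-7.6}
    - {"tx":0,"ty":0,"tz":0,"ax":0,"ay":0,"az":-7.6}
    - {"tx":0,"ty":0,"tz":0,"ax":0,"ay":0,"az":-7.6}
    - {"tx":0,"ty":0,"tz":0,"ax":0,"ay":0,"az":-7.6}
    - {"tx":0,"ty":0,"tz":0,"ax":0,"ay":0,"az":-7.7}
  gripper: 50
  newtons: 40

```text
time: 2.05
eef_pos: [263.3, -621.5, 218.4]
ee_rot: [-2.187, -2.255, -0.0]
force: [-0.1, 0.2, -0.5]
finger_gap: 50.4
grip_force: 0.0
```

Emit:
play_rows:
  commands:
    - {"tx":35,"ty":18,"tz":-1,"ax":0,"ay":0,"az":0}
    - {"tx":35,"ty":18,"tz":-1,"ax":0,"ay":0,"az":0}
    - {"tx":35,"ty":18,"tz":-1,"ax":0,"ay":0,"az":0}
    - {"tx":35,"ty":18,"tz":-1,"ax":0,"ay":0,"az":0}
    - {"tx":35,"ty":18,"tz":-1,"ax":0,"ay":0,"az":0}
    - {"tx":35,"ty":18,"tz":-1,"ax":0,"ay":0,"az":0}
    - {"tx":35,"ty":18,"tz":-1,"ax":0,"ay":0,"az":0}
    - {"tx":35,"ty":18,"tz":-1,"ax":0,"ay":0,"az":0}
    - {"tx":35,"ty":18,"tz":-1,"ax":0,"ay":0,"az":0}
    - {"tx":35,"ty":18,"tz":-1,"ax":0,"ay":0,"az":0}
    - {"tx":35,"ty":18,"tz":-1,"ax":0,"ay":0,"az":0}
    - {"tx":35,"ty":18,"tz":0,"ax":0,"ay":0,"az":0}
    - {"tx":35,"ty":18,"tz":0,"ax":0,"ay":0,"az":0}
    - {"tx":35,"ty":18,"tz":0,"ax":0,"ay":0,"az":0}
    - {"tx":35,"ty":19,"tz":0,"ax":0,"ay":0,"az":0}
    - {"tx":35,"ty":19,"tz":0,"ax":0,"ay":0,"az":0}
    - {"tx":35,"ty":19,"tz":0,"ax":0,"ay":0,"az":0}
    - {"tx":35,"ty":19,"tz":0,"ax":0,"ay":0,"az":0}
    - {"tx":35,"ty":19,"tz":0,"ax":0,"ay":0,"az":0}

```text
time: 3.95
eef_pos: [593.9, 53.5, 229.6]
ee_rot: [2.193, 2.249, 0.0]
force: [-0.2, -0.9, 1.3]
finger_gap: 49.6
grip_force: 0.0
```

```bash
python3 g.py 596.5 55 147 91.5
```

```text
t 3.95 pos [593.9  53.5 229.6] yaw 91.4 F [-0.2 -0.9  1.3] T [-0.06  0.02  0.02] gap 49.6 0.0
TURN [ 0.02  0.01 -0.06] then SHIFT [ 1.4  2.7 82.6]  or shift-before-turn [ 1.4  2.6 82.6] q7 -0.35
```

Emit:
play_rows:
  commands:
    - {"tx":1.5,"ty":2.5,"tz":13,"ax":0,"ay":0,"az":0}
    - {"tx":0,"ty":0,"tz":14,"ax":0,"ay":0,"az":0}
    - {"tx":0,"ty":0,"tz":14,"ax":0,"ay":0,"az":0}
    - {"tx":0,"ty":0,"tz":14,"ax":0,"ay":0,"az":0}
    - {"tx":0,"ty":0,"tz":14,"ax":0,"ay":0,"az":0}
    - {"tx":0,"ty":0,"tz":13,"ax":0,"ay":0,"az":0}
    - {"tx":0,"ty":0,"tz":0,"ax":0,"ay":0,"az":0}

```text
time: 4.65
eef_pos: [594.7, 53.2, 145.4]
ee_rot: [-2.192, -2.248, 0.003]
force: [0.2, -0.5, -0.1]
finger_gap: 49.8
grip_force: 0.0
```

Emit:
play_rows:
  commands:
    - {"tx":0,"ty":0,"tz":0,"ax":0,"ay":0,"az":0}
    - {"tx":0,"ty":0,"tz":0,"ax":0,"ay":0,"az":0}
    - {"tx":0,"ty":0,"tz":0,"ax":0,"ay":0,"az":0}
    - {"tx":0,"ty":0,"tz":0,"ax":0,"ay":0,"az":0}
    - {"tx":0,"ty":0,"tz":0,"ax":0,"ay":0,"az":0}
    - {"tx":0,"ty":0,"tz":0,"ax":0,"ay":0,"az":0}
    - {"tx":0,"ty":0,"tz":0,"ax":0,"ay":0,"az":0}
  gripper: 5
  newtons: 30

```text
time: 5.35
eef_pos: [595.7, 53.7, 147.5]
ee_rot: [2.193, 2.25, 0.0]
force: [0.4, 0.3, 0.0]
finger_gap: 5.0
grip_force: 0.0
```

```bash
python3 g.py 596.5 55 147 91.5
```

```text
t 5.35 pos [595.7  53.7 147.5] yaw 91.5 F [0.4 0.3 0. ] T [-0.   -0.03 -0.  ] gap 5.0 0.0
TURN [ 0.   -0.   -0.04] then SHIFT [1.3 0.8 0.5]  or shift-before-turn [1.3 0.8 0.5] q7 -0.4
```

```bash
python3 - <<'E'
from m import *
a=[]
for n,(y0,x0) in dict(scene=(100,220),top=(110,210)).items():
    p=eyes.get_image(n);i=p['frame'][y0:y0+130,x0:x0+170,::-1];a.append(cv2.resize(i,None,fx=3,fy=3))
    cv2.imwrite('pics/k1_%s.png'%n,a[-1][:, :])
cv2.imwrite('pics/k1.png',cv2.resize(np.vstack(a),None,fx=.75,fy=.75))
E
```

```text
(no output)
```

View pics/k1.png

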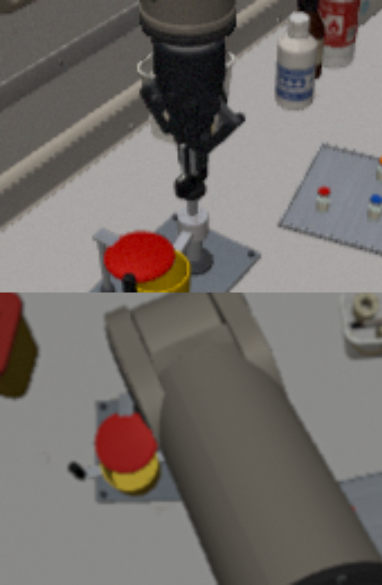

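```bash
python3 - <<'E'
import cv2
i=cv2.imread('pics/k1_scene.png')
j=cv2.imread('pics/scene0.png')[100:230,220:390]; j=cv2.resize(j,None,fx=3,fy=3)
f=lambda k:cv2.resize(k[110:340,170:330],None,fx=2.4,fy=2.4,interpolation=cv2.INTER_CUBIC)
cv2.imwrite('pics/k1b.png',cv2.convertScaleAbs(cv2.hconcat([f(i),f(j)]),alpha=1.6))
E
```

```text
(no output)
```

View pics/k1b.png

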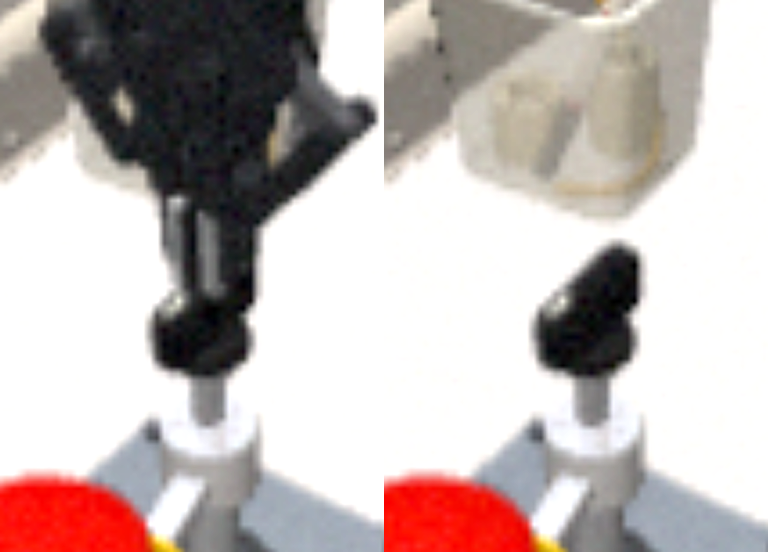

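```bash
python3 - <<'E'
from m import *
p=eyes.get_image('scene');w,u,v=pts(p)
m=(abs(w[:,0]-596)<40)&(abs(w[:,1]-55)<45)&(w[:,2]>110)&(w[:,2]<215)
W=w[m]
for z in range(112,215,6):
    k=(W[:,2]>=z)&(W[:,2]<z+6)
    if k.any(): print(z,k.sum(),np.round(np.percentile(W[k][:,:2],[5,50,95],axis=0)).tolist())
vials(p)
print(r.state()['finger_gap'],r.state()['grip_force'])
E
```

```text
112 8 [[594.0, 58.0], [597.0, 60.0], [601.0, 62.0]]
124 5 [[584.0, 59.0], [586.0, 67.0], [594.0, 71.0]]
130 30 [[581.0, 47.0], [588.0, 61.0], [593.0, 71.0]]
136 29 [[586.0, 38.0], [592.0, 55.0], [596.0, 81.0]]
142 22 [[590.0, 37.0], [592.0, 68.0], [600.0, 82.0]]
148 27 [[590.0, 37.0], [593.0, 66.0], [600.0, 82.0]]
154 30 [[590.0, 56.0], [594.0, 72.0], [602.0, 80.0]]
160 19 [[588.0, 59.0], [597.0, 65.0], [602.0, 78.0]]
166 18 [[582.0, 53.0], [596.0, 63.0], [606.0, 66.0]]
172 23 [[582.0, 54.0], [591.0, 63.0], [606.0, 67.0]]
178 24 [[580.0, 51.0], [588.0, 61.0], [609.0, 67.0]]
184 24 [[580.0, 52.0], [589.0, 63.0], [610.0, 67.0]]
190 26 [[581.0, 53.0], [591.0, 63.0], [609.0, 66.0]]
196 16 [[585.0, 57.0], [599.0, 64.0], [606.0, 66.0]]
202 26 [[579.0, 57.0], [601.0, 65.0], [621.0, 68.0]]
208 53 [[566.0, 49.0], [591.0, 66.0], [625.0, 68.0]]
214 5 [[561.0, 50.0], [584.0, 66.0], [618.0, 68.0]]
red 29 [ 508.2 -171.9   39.7] plane38 [ 509.5 -172.7   38. ]
orange 18 [ 496.9 -204.2   40. ] plane38 [ 498.3 -205.6   38. ]
blue 20 [ 457.6 -155.4   39.7] plane38 [ 458.4 -157.2   38. ]
4.823400016617357 0.0
```

Emit:
play_rows:
  commands:
    - {"tx":0,"ty":0,"tz":-15,"ax":0,"ay":0,"az":0}
    - {"tx":0,"ty":0,"tz":-15,"ax":0,"ay":0,"az":0}
    - {"tx":0,"ty":0,"tz":-15,"ax":0,"ay":0,"az":0}
    - {"tx":0,"ty":0,"tz":0,"ax":0,"ay":0,"az":0}

```text
time: 5.9
eef_pos: [597.1, 54.1, 195.7]
ee_rot: [2.191, 2.247, 0.005]
force: [0.6, -0.5, -0.1]
finger_gap: 5.2
grip_force: 0.0
```

```bash
python3 g.py 596.5 55 147 91.5; python3 - <<'E'
from m import *
p=eyes.get_image('scene');w,u,v=pts(p)
m=(abs(w[:,0]-596)<40)&(abs(w[:,1]-55)<45)&(w[:,2]>130)&(w[:,2]<255)
W=w[m]
for z in range(130,255,6):
    k=(W[:,2]>=z)&(W[:,2]<z+6)
    if k.any(): print(z,k.sum(),np.round(np.percentile(W[k][:,:2],[5,50,95],axis=0)).tolist())
i=p['frame'][120:200,260:350,::-1];cv2.imwrite('pics/k2.png',cv2.convertScaleAbs(cv2.resize(i,None,fx=6,fy=6,interpolation=cv2.INTER_CUBIC),alpha=1.6))
E
```

```text
t 5.9 pos [597.1  54.1 195.7] yaw 91.5 F [ 0.6 -0.5 -0.1] T [ 0.02 -0.01  0.01] gap 5.2 0.0
TURN [ 0.24 -0.01 -0.05] then SHIFT [ 1.  -0.6 48.7]  or shift-before-turn [ 1.  -0.8 48.7] q7 -0.37
130 30 [[584.0, 47.0], [588.0, 61.0], [593.0, 73.0]]
136 24 [[586.0, 41.0], [592.0, 62.0], [598.0, 82.0]]
142 28 [[591.0, 38.0], [592.0, 63.0], [599.0, 82.0]]
148 25 [[590.0, 37.0], [592.0, 62.0], [597.0, 82.0]]
154 55 [[591.0, 33.0], [595.0, 60.0], [604.0, 82.0]]
160 30 [[594.0, 39.0], [599.0, 58.0], [603.0, 76.0]]
208 7 [[589.0, 59.0], [596.0, 63.0], [601.0, 65.0]]
214 20 [[583.0, 52.0], [592.0, 62.0], [606.0, 66.0]]
220 29 [[582.0, 50.0], [591.0, 63.0], [612.0, 67.0]]
226 26 [[582.0, 48.0], [588.0, 63.0], [606.0, 67.0]]
232 28 [[582.0, 52.0], [590.0, 62.0], [608.0, 66.0]]
238 25 [[581.0, 54.0], [589.0, 62.0], [609.0, 67.0]]
244 21 [[582.0, 57.0], [600.0, 63.0], [605.0, 66.0]]
250 22 [[579.0, 61.0], [602.0, 67.0], [613.0, 69.0]]
```

View pics/k2.png

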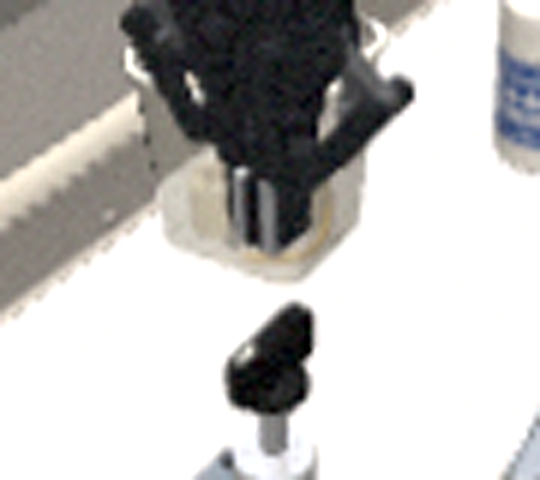

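The fingertips show at z≈209 while the TCP reads 195.7, so the real tips are about 24 mm higher than nominal. I'll work with tips ≈ TCP + 13 and go down with force checks.

Emit:
play_rows:
  commands:
    - {"tx":0,"ty":0,"tz":0,"ax":0,"ay":0,"az":0}
    - {"tx":0,"ty":0,"tz":0,"ax":0,"ay":0,"az":0}
    - {"tx":0,"ty":0,"tz":0,"ax":0,"ay":0,"az":0}
    - {"tx":1,"ty":0,"tz":0,"ax":0,"ay":0,"az":0}
    - {"tx":0,"ty":0,"tz":15,"ax":0,"ay":0,"az":0}
    - {"tx":0,"ty":0,"tz":15,"ax":0,"ay":0,"az":0}
    - {"tx":0,"ty":0,"tz":15,"ax":0,"ay":0,"az":0}
    - {"tx":0,"ty":0,"tz":5,"ax":0,"ay":0,"az":0}
    - {"tx":0,"ty":0,"tz":5,"ax":0,"ay":0,"az":0}
    - {"tx":0,"ty":0,"tz":5,"ax":0,"ay":0,"az":0}
    - {"tx":0,"ty":0,"tz":5,"ax":0,"ay":0,"az":0}
    - {"tx":0,"ty":0,"tz":0,"ax":0,"ay":0,"az":0}
  gripper: 40

```text
time: 7.15
eef_pos: [595.5, 54.6, 127.0]
ee_rot: [-2.193, -2.249, 0.0]
force: [0.0, 1.2, 0.7]
finger_gap: 39.8
grip_force: 0.0
```

Emit:
play_rows:
  commands:
    - {"tx":0,"ty":0,"tz":0,"ax":0,"ay":0,"az":0}
    - {"tx":0,"ty":0,"tz":0,"ax":0,"ay":0,"az":0}
    - {"tx":0,"ty":0,"tz":0,"ax":0,"ay":0,"az":0}
    - {"tx":0,"ty":0,"tz":0,"ax":0,"ay":0,"az":0}
    - {"tx":0,"ty":0,"tz":0,"ax":0,"ay":0,"az":0}
    - {"tx":0,"ty":0,"tz":0,"ax":0,"ay":0,"az":0}
    - {"tx":0,"ty":0,"tz":0,"ax":0,"ay":0,"az":0}
  gripper: 5
  newtons: 30

```text
time: 7.85
eef_pos: [597.9, 54.8, 128.3]
ee_rot: [2.191, 2.247, 0.006]
force: [13.0, 1.0, -6.7]
finger_gap: 13.2
grip_force: 35.0
```

```bash
python3 g.py 596.5 55 125 91.5
```

```text
t 7.85 pos [597.9  54.8 128.3] yaw 91.4 F [13.   1.  -6.7] T [ 0.02 -2.59  0.14] gap 13.2 35.0
TURN [ 0.25 -0.04 -0.05] then SHIFT [ 0.3 -1.4  3.3]  or shift-before-turn [ 0.3 -1.4  3.2] q7 -0.42
```

Emit:
play_rows:
  commands:
    - {"tx":0,"ty":2.5,"tz":0,"ax":0,"ay":0,"az":0}
    - {"tx":0,"ty":0,"tz":0,"ax":0,"ay":0,"az":0}
    - {"tx":0,"ty":0,"tz":0,"ax":0,"ay":0,"az":-3}
    - {"tx":0,"ty":0,"tz":0,"ax":0,"ay":0,"az":-3}
    - {"tx":0,"ty":0,"tz":0,"ax":0,"ay":0,"az":-3}
    - {"tx":0,"ty":0,"tz":0,"ax":0,"ay":0,"az":-3}
    - {"tx":0,"ty":0,"tz":0,"ax":0,"ay":0,"az":-3}
    - {"tx":0,"ty":0,"tz":0,"ax":0,"ay":0,"az":-3}
    - {"tx":0,"ty":0,"tz":0,"ax":0,"ay":0,"az":-3}
    - {"tx":0,"ty":0,"tz":0,"ax":0,"ay":0,"az":-3}
    - {"tx":0,"ty":0,"tz":0,"ax":0,"ay":0,"az":0}

```text
time: 8.95
eef_pos: [598.2, 54.8, 128.1]
ee_rot: [1.675, 2.658, -0.0]
force: [-3.3, -0.4, 7.4]
finger_gap: 13.4
grip_force: 36.9
```

```bash
python3 g.py 598 55 127 115.5
```

```text
t 8.95 pos [598.2  54.8 128.1] yaw 115.6 F [-3.3 -0.4  7.4] T [-0.09  0.92  0.12] gap 13.4 36.9
TURN [0.   0.01 0.07] then SHIFT [ 0.3 -0.1  1.1]  or shift-before-turn [ 0.3 -0.1  1.1] q7 -0.04
```

Emit:
play_rows:
  commands:
    - {"tx":0,"ty":0,"tz":0,"ax":0,"ay":0,"az":-4}
    - {"tx":0,"ty":0,"tz":0,"ax":0,"ay":0,"az":-4}
    - {"tx":0,"ty":0,"tz":0,"ax":0,"ay":0,"az":-4}
    - {"tx":0,"ty":0,"tz":0,"ax":0,"ay":0,"az":-4}
    - {"tx":0,"ty":0,"tz":0,"ax":0,"ay":0,"az":-4}
    - {"tx":0,"ty":0,"tz":0,"ax":0,"ay":0,"az":-4}
    - {"tx":0,"ty":0,"tz":0,"ax":0,"ay":0,"az":-4}
    - {"tx":0,"ty":0,"tz":0,"ax":0,"ay":0,"az":-4}
    - {"tx":0,"ty":0,"tz":0,"ax":0,"ay":0,"az":-4}
    - {"tx":0,"ty":0,"tz":0,"ax":0,"ay":0,"az":-4}
    - {"tx":0,"ty":0,"tz":0,"ax":0,"ay":0,"az":-4}
    - {"tx":0,"ty":0,"tz":0,"ax":0,"ay":0,"az":0}
    - {"tx":0,"ty":0,"tz":0,"ax":0,"ay":0,"az":0}

```text
time: 10.25
eef_pos: [598.2, 54.8, 128.1]
ee_rot: [0.56, 3.091, -0.0]
force: [-3.0, -0.4, 8.6]
finger_gap: 13.1
grip_force: 36.9
```

```bash
python3 g.py 598 55 127 160
```

```text
t 10.25 pos [598.2  54.8 128.1] yaw 159.5 F [-3.  -0.4  8.6] T [-0.11  0.79  0.11] gap 13.1 36.9
TURN [-0.01  0.02 -0.53] then SHIFT [0.3 0.1 1.1]  or shift-before-turn [0.3 0.1 1.1] q7 0.64
```

Emit:
play_rows:
  commands:
    - {"tx":0,"ty":0,"tz":0,"ax":0,"ay":0,"az":0}
    - {"tx":0,"ty":0,"tz":0,"ax":0,"ay":0,"az":0}
    - {"tx":0,"ty":0,"tz":0,"ax":0,"ay":0,"az":0}
    - {"tx":0,"ty":0,"tz":-12,"ax":0,"ay":0,"az":0}
    - {"tx":0,"ty":0,"tz":-15,"ax":0,"ay":0,"az":0}
    - {"tx":0,"ty":0,"tz":-15,"ax":0,"ay":0,"az":0}
    - {"tx":0,"ty":0,"tz":-15,"ax":0,"ay":0,"az":0}
    - {"tx":0,"ty":0,"tz":0,"ax":0,"ay":0,"az":7.8}
    - {"tx":0,"ty":0,"tz":0,"ax":0,"ay":0,"az":7.8}
    - {"tx":0,"ty":0,"tz":0,"ax":0,"ay":0,"az":7.8}
    - {"tx":0,"ty":0,"tz":0,"ax":0,"ay":0,"az":7.8}
    - {"tx":0,"ty":0,"tz":0,"ax":0,"ay":0,"az":7.8}
    - {"tx":0,"ty":0,"tz":0,"ax":0,"ay":0,"az":7.8}
    - {"tx":0,"ty":0,"tz":0,"ax":0,"ay":0,"az":7.8}
    - {"tx":0,"ty":0,"tz":0,"ax":0,"ay":0,"az":0}
  gripper: 42

```text
time: 11.75
eef_pos: [598.5, 55.0, 185.7]
ee_rot: [1.918, 2.487, 0.001]
force: [-0.8, -1.0, 0.1]
finger_gap: 42.2
grip_force: 0.0
```

```bash
python3 g.py 556 213 104 105; python3 - <<'E'
from m import *
for n in('scene',):
    p=eyes.get_image(n);fix(p);vials(p)
E
```

```text
t 11.75 pos [598.5  55.  185.7] yaw 104.7 F [-0.8 -1.   0.1] T [-0.01 -0.02  0.01] gap 42.2 0.0
TURN [ 0.07  0.02 -0.28] then SHIFT [ 1.636e+02 -1.000e-01  8.170e+01]  or shift-before-turn [163.6  -1.   81.6] q7 -0.18
knob n 80 ctr [596.7  59.9 158.1] rect 598.0 58.4 12 49 axis 161.0 viaPlane [595.9  60.8 159. ]
lid 538 [591.6 158.8 107.1] ((582.3848266601562, 169.49176025390625), 53.837646484375)
handle 31 [554.4 216.  139.4] viaPlane [552.6 217.7 142. ]
red 29 [ 507.9 -171.6   40. ] plane38 [ 509.3 -172.6   38. ]
orange 16 [ 493.9 -214.1   40. ] plane38 [ 495.2 -215.7   38. ]
blue 18 [ 458.1 -156.3   39.6] plane38 [ 458.8 -158.    38. ]
```

Emit:
play_rows:
  commands:
    - {"tx":27,"ty":0,"tz":0,"ax":0,"ay":0,"az":0}
    - {"tx":27,"ty":0,"tz":0,"ax":0,"ay":0,"az":0}
    - {"tx":27,"ty":0,"tz":0,"ax":0,"ay":0,"az":0}
    - {"tx":27,"ty":0,"tz":0,"ax":0,"ay":0,"az":0}
    - {"tx":27,"ty":-0.5,"tz":0,"ax":0,"ay":0,"az":0}
    - {"tx":28,"ty":0,"tz":0,"ax":0,"ay":0,"az":0}
    - {"tx":0,"ty":0,"tz":13,"ax":0,"ay":0,"az":0}
    - {"tx":0,"ty":0,"tz":13,"ax":0,"ay":0,"az":0}
    - {"tx":0,"ty":0,"tz":13,"ax":0,"ay":0,"az":0}
    - {"tx":0,"ty":0,"tz":12,"ax":0,"ay":0,"az":0}
    - {"tx":0,"ty":0,"tz":10,"ax":0,"ay":0,"az":0}
    - {"tx":0,"ty":0,"tz":10,"ax":0,"ay":0,"az":0}
    - {"tx":0,"ty":0,"tz":10,"ax":0,"ay":0,"az":0}
    - {"tx":0,"ty":0,"tz":0,"ax":0,"ay":0,"az":0}

```text
time: 13.2
eef_pos: [555.3, 211.8, 102.0]
ee_rot: [-1.915, -2.489, 0.002]
force: [0.1, -0.4, -0.6]
finger_gap: 42.2
grip_force: 0.0
```

Emit:
play_rows:
  commands:
    - {"tx":0,"ty":0,"tz":0,"ax":0,"ay":0,"az":0}
    - {"tx":0,"ty":0,"tz":0,"ax":0,"ay":0,"az":0}
    - {"tx":0,"ty":0,"tz":0,"ax":0,"ay":0,"az":0}
    - {"tx":0,"ty":0,"tz":0,"ax":0,"ay":0,"az":0}
    - {"tx":0,"ty":0,"tz":0,"ax":0,"ay":0,"az":0}
    - {"tx":0,"ty":0,"tz":0,"ax":0,"ay":0,"az":0}
  gripper: 5
  newtons: 20

```text
time: 13.8
eef_pos: [556.2, 212.4, 103.9]
ee_rot: [1.915, 2.49, 0.001]
force: [0.3, -0.1, 6.7]
finger_gap: 12.6
grip_force: 21.9
```

```bash
python3 g.py 556 213 104 105
```

```text
t 13.8 pos [556.2 212.4 103.9] yaw 104.9 F [ 0.3 -0.1  6.7] T [0.09 0.02 0.04] gap 12.6 21.9
TURN [ 0.05 -0.01 -0.14] then SHIFT [ 0.6 -0.  -0.1]  or shift-before-turn [ 0.6 -0.  -0.1] q7 -0.53
```

Emit:
play_rows:
  commands:
    - {"tx":-0.2,"ty":-8.5,"tz":0,"ax":0,"ay":0,"az":-3}
    - {"tx":-0.2,"ty":-8.5,"tz":0,"ax":0,"ay":0,"az":-3}
    - {"tx":-0.2,"ty":-8.5,"tz":0,"ax":0,"ay":0,"az":-3}
    - {"tx":-0.2,"ty":-8.5,"tz":0,"ax":0,"ay":0,"az":-3}

```text
time: 14.2
eef_pos: [524.2, 200.3, 103.9]
ee_rot: [1.641, 2.678, 0.001]
force: [0.0, -1.0, 6.1]
finger_gap: 13.1
grip_force: 22.0
```

```bash
python3 g.py 523.5 200.2 104 117
```

```text
t 14.2 pos [524.2 200.3 103.9] yaw 117.0 F [ 0.  -1.   6.1] T [-0.07 -0.15  0.05] gap 13.1 22.0
TURN [ 0.06  0.01 -0.01] then SHIFT [ 0.3 -0.7 -0.1]  or shift-before-turn [ 0.3 -0.7 -0.1] q7 -0.34
```

Smooth, about 1 N. Continuing.

Emit:
play_rows:
  commands:
    - {"tx":-0.2,"ty":-8.5,"tz":0,"ax":0,"ay":0,"az":-3}
    - {"tx":-0.2,"ty":-8.5,"tz":0,"ax":0,"ay":0,"az":-3}
    - {"tx":-0.2,"ty":-8.5,"tz":0,"ax":0,"ay":0,"az":-3}
    - {"tx":-0.2,"ty":-8.5,"tz":0,"ax":0,"ay":0,"az":-3}
    - {"tx":-0.2,"ty":-8.5,"tz":0,"ax":0,"ay":0,"az":-3}
    - {"tx":-0.2,"ty":-8.5,"tz":0,"ax":0,"ay":0,"az":-3}
    - {"tx":-0.2,"ty":-8.5,"tz":0,"ax":0,"ay":0,"az":-3}
    - {"tx":-0.2,"ty":-8.5,"tz":0,"ax":0,"ay":0,"az":-3}
    - {"tx":-0.2,"ty":-8.5,"tz":0,"ax":0,"ay":0,"az":-3}
    - {"tx":-0.2,"ty":-8.5,"tz":0,"ax":0,"ay":0,"az":-3}
    - {"tx":-0.2,"ty":-8.5,"tz":0,"ax":0,"ay":0,"az":-3}
    - {"tx":-0.2,"ty":-8.5,"tz":0,"ax":0,"ay":0,"az":-3}
    - {"tx":-0.2,"ty":-8.5,"tz":0,"ax":0,"ay":0,"az":-3}
    - {"tx":-0.2,"ty":-8.5,"tz":0,"ax":0,"ay":0,"az":-3}
    - {"tx":-0.2,"ty":-8.5,"tz":0,"ax":0,"ay":0,"az":-3}
    - {"tx":-0.2,"ty":-8.5,"tz":0,"ax":0,"ay":0,"az":-3}
    - {"tx":0,"ty":0,"tz":0,"ax":0,"ay":0,"az":0}

```text
time: 15.9
eef_pos: [440.6, 97.1, 103.8]
ee_rot: [0.412, 3.114, -0.001]
force: [-2.3, -0.2, 8.7]
finger_gap: 13.2
grip_force: 22.2
```

```bash
python3 g.py 598 55 186 159.5;
```

```text
t 15.9 pos [440.6  97.1 103.8] yaw 164.9 F [-2.3 -0.2  8.7] T [0.   0.36 0.04] gap 13.2 22.2
TURN [-0.02  0.04  5.41] then SHIFT [-162.1   15.7  -82.2]  or shift-before-turn [-163.     0.3  -82.1] q7 0.58
```

Emit:
play_rows:
  commands:
    - {"tx":0,"ty":0,"tz":0,"ax":0,"ay":0,"az":0}
    - {"tx":0,"ty":0,"tz":0,"ax":0,"ay":0,"az":0}
    - {"tx":0,"ty":0,"tz":0,"ax":0,"ay":0,"az":0}
    - {"tx":0,"ty":0,"tz":-16,"ax":0,"ay":0,"az":0}
    - {"tx":0,"ty":0,"tz":-22,"ax":0,"ay":0,"az":0}
    - {"tx":0,"ty":0,"tz":-22,"ax":0,"ay":0,"az":0}
    - {"tx":0,"ty":0,"tz":-22,"ax":0,"ay":0,"az":0}
    - {"tx":-27,"ty":0,"tz":0,"ax":0,"ay":0,"az":0}
    - {"tx":-27,"ty":0,"tz":0,"ax":0,"ay":0,"az":0}
    - {"tx":-27,"ty":0,"tz":0,"ax":0,"ay":0,"az":0}
    - {"tx":-27,"ty":0,"tz":0,"ax":0,"ay":0,"az":0}
    - {"tx":-27,"ty":0,"tz":0,"ax":0,"ay":0,"az":0}
    - {"tx":-27.5,"ty":0,"tz":0,"ax":0,"ay":0,"az":0}
    - {"tx":0,"ty":0,"tz":0,"ax":0,"ay":0,"az":5.4}
    - {"tx":0,"ty":0,"tz":0,"ax":0,"ay":0,"az":0}
  gripper: 42

```text
time: 17.4
eef_pos: [597.4, 55.7, 184.9]
ee_rot: [-0.563, -3.09, -0.001]
force: [-0.3, 1.4, -0.2]
finger_gap: 42.1
grip_force: 0.0
```

```bash
python3 g.py 598.2 55 128 159.5;python3 - <<'E'
from m import *
for n in('scene',):
    p=eyes.get_image(n);fix(p);vials(p)
E
```

```text
t 17.4 pos [597.4  55.7 184.9] yaw 159.3 F [-0.3  1.4 -0.2] T [0.01 0.01 0.02] gap 42.1 0.0
TURN [ 0.01 -0.06 -0.15] then SHIFT [-1.  -0.4 56.9]  or shift-before-turn [-1.  -0.4 56.9] q7 0.67
knob n 75 ctr [597.   59.5 158.2] rect 597.1 58.7 13 49 axis 161.0 viaPlane [596.3  60.2 159. ]
lid 558 [591.4 159.9 107.1] ((595.0353393554688, 156.82879638671875), 39.835506439208984)
red 29 [ 508.3 -172.    39.7] plane38 [ 509.5 -172.7   38. ]
orange 19 [ 498.5 -200.8   39.8] plane38 [ 499.7 -201.9   38. ]
blue 19 [ 457.8 -156.1   39.5] plane38 [ 458.5 -157.7   38. ]
```

Emit:
play_rows:
  commands:
    - {"tx":-0.5,"ty":-0.4,"tz":12,"ax":0,"ay":0,"az":0}
    - {"tx":0,"ty":0,"tz":15,"ax":0,"ay":0,"az":0}
    - {"tx":0,"ty":0,"tz":15,"ax":0,"ay":0,"az":0}
    - {"tx":0,"ty":0,"tz":15,"ax":0,"ay":0,"az":0}
    - {"tx":0,"ty":0,"tz":0,"ax":0,"ay":0,"az":0}

```text
time: 17.95
eef_pos: [596.2, 54.7, 125.7]
ee_rot: [-0.559, -3.088, 0.001]
force: [-0.3, -0.3, -0.4]
finger_gap: 42.1
grip_force: 0.0
```

Emit:
play_rows:
  commands:
    - {"tx":0,"ty":0,"tz":0,"ax":0,"ay":0,"az":0}
    - {"tx":0,"ty":0,"tz":0,"ax":0,"ay":0,"az":0}
    - {"tx":0,"ty":0,"tz":0,"ax":0,"ay":0,"az":0}
    - {"tx":0,"ty":0,"tz":0,"ax":0,"ay":0,"az":0}
    - {"tx":0,"ty":0,"tz":0,"ax":0,"ay":0,"az":0}
    - {"tx":0,"ty":0,"tz":0,"ax":0,"ay":0,"az":0}
  gripper: 5
  newtons: 30

```text
time: 18.55
eef_pos: [597.9, 55.0, 129.0]
ee_rot: [0.56, 3.091, 0.0]
force: [-2.5, -0.8, 5.8]
finger_gap: 13.2
grip_force: 34.1
```

Emit:
play_rows:
  commands:
    - {"tx":0,"ty":0,"tz":0,"ax":0,"ay":0,"az":4}
    - {"tx":0,"ty":0,"tz":0,"ax":0,"ay":0,"az":4}
    - {"tx":0,"ty":0,"tz":0,"ax":0,"ay":0,"az":4}
    - {"tx":0,"ty":0,"tz":0,"ax":0,"ay":0,"az":4}
    - {"tx":0,"ty":0,"tz":0,"ax":0,"ay":0,"az":4}
    - {"tx":0,"ty":0,"tz":0,"ax":0,"ay":0,"az":4}
    - {"tx":0,"ty":0,"tz":0,"ax":0,"ay":0,"az":4}
    - {"tx":0,"ty":0,"tz":0,"ax":0,"ay":0,"az":4}

```text
time: 19.35
eef_pos: [598.0, 55.1, 129.0]
ee_rot: [1.394, 2.814, 0.001]
force: [-1.6, -0.5, 4.7]
finger_gap: 13.3
grip_force: 34.0
```

```bash
python3 g.py 598.2 55 128 91.5
```

```text
t 19.35 pos [598.   55.1 129. ] yaw 127.3 F [-1.6 -0.5  4.7] T [-0.09  0.32  0.1 ] gap 13.3 34.0
TURN [5.00e-02 2.00e-02 3.58e+01] then SHIFT [-0.1  0.2  1. ]  or shift-before-turn [-0.2  0.1  1. ] q7 0.12
```

Emit:
play_rows:
  commands:
    - {"tx":0,"ty":0,"tz":0,"ax":0,"ay":0,"az":4}
    - {"tx":0,"ty":0,"tz":0,"ax":0,"ay":0,"az":4}
    - {"tx":0,"ty":0,"tz":0,"ax":0,"ay":0,"az":4}
    - {"tx":0,"ty":0,"tz":0,"ax":0,"ay":0,"az":4}
    - {"tx":0,"ty":0,"tz":0,"ax":0,"ay":0,"az":4}
    - {"tx":0,"ty":0,"tz":0,"ax":0,"ay":0,"az":4}
    - {"tx":0,"ty":0,"tz":0,"ax":0,"ay":0,"az":4}
    - {"tx":0,"ty":0,"tz":0,"ax":0,"ay":0,"az":4}
    - {"tx":0,"ty":0,"tz":0,"ax":0,"ay":0,"az":4}
    - {"tx":0,"ty":0,"tz":0,"ax":0,"ay":0,"az":0}

```text
time: 20.35
eef_pos: [598.1, 55.1, 129.0]
ee_rot: [2.194, 2.248, 0.001]
force: [-0.2, -1.1, 5.7]
finger_gap: 12.8
grip_force: 34.0
```

```bash
python3 g.py 598.2 55 128 91.5
```

```text
t 20.35 pos [598.1  55.1 129. ] yaw 91.4 F [-0.2 -1.1  5.7] T [-0.16  0.09 -0.06] gap 12.8 34.0
TURN [ 0.06  0.   -0.11] then SHIFT [-0.1  0.1  1. ]  or shift-before-turn [-0.1  0.1  1. ] q7 -0.44
```

Emit:
play_rows:
  commands:
    - {"tx":0,"ty":0,"tz":0,"ax":0,"ay":0,"az":1}
    - {"tx":0,"ty":0,"tz":0,"ax":0,"ay":0,"az":1}
    - {"tx":0,"ty":0,"tz":0,"ax":0,"ay":0,"az":0}

```text
time: 20.65
eef_pos: [598.1, 55.1, 129.0]
ee_rot: [2.229, 2.213, 0.001]
force: [-0.2, -0.5, 6.8]
finger_gap: 13.0
grip_force: 34.2
```

```bash
python3 g.py 598.2 55 128 91.5
```

```text
t 20.65 pos [598.1  55.1 129. ] yaw 89.6 F [-0.2 -0.5  6.8] T [-0.15  0.09  0.07] gap 13.0 34.2
TURN [ 0.06 -0.01 -1.93] then SHIFT [-0.1  0.1  1. ]  or shift-before-turn [-0.1  0.1  1. ] q7 -0.46
```

Emit:
play_rows:
  commands:
    - {"tx":0,"ty":0,"tz":0,"ax":0,"ay":0,"az":0}
    - {"tx":0,"ty":0,"tz":0,"ax":0,"ay":0,"az":0}
    - {"tx":0,"ty":0,"tz":0,"ax":0,"ay":0,"az":0}
    - {"tx":0,"ty":0,"tz":-12,"ax":0,"ay":0,"az":0}
    - {"tx":0,"ty":0,"tz":-15,"ax":0,"ay":0,"az":0}
    - {"tx":0,"ty":0,"tz":-15,"ax":0,"ay":0,"az":0}
    - {"tx":0,"ty":0,"tz":-15,"ax":0,"ay":0,"az":0}
    - {"tx":0,"ty":0,"tz":-15,"ax":0,"ay":0,"az":0}
    - {"tx":0,"ty":0,"tz":0,"ax":0,"ay":0,"az":0}
  gripper: 36

```text
time: 21.55
eef_pos: [598.8, 55.2, 203.3]
ee_rot: [2.23, 2.209, 0.004]
force: [1.2, -0.3, -0.3]
finger_gap: 35.8
grip_force: 0.0
```

```bash
cat > v.py <<'E'
from m import *
import colorsys
def vials2(p):
    hsv=cv2.cvtColor(p['frame'],cv2.COLOR_RGB2HSV)
    m=((hsv[...,1]>110)&(hsv[...,2]>70)).astype(np.uint8)
    n,l,st,ce=cv2.connectedComponentsWithStats(m)
    for i in range(1,n):
        if st[i,4]<5: continue
        w=world(p,[ce[i]],36)[0]
        if 380<w[0]<660 and -340<w[1]<0:
            v,u=np.nonzero(l==i); k=p['range_z'][v,u]>0
            if not k.any(): continue
            W=world(p,np.c_[u,v][k],rng=p['range_z'][v,u][k])
            print('hue',np.median(hsv[l==i][:,0]),'n',st[i,4],'px',np.round(ce[i]),'plane',np.round(w,1),'zmed',np.round(np.median(W,0),1),'zmax',round(W[:,2].max(),1))
E
python3 - <<'E'
from v import *
for n in('scene','top'):
    p=eyes.get_image(n);print(n);vials2(p);fix(p)
    save(p,n+'2.png')
i=cv2.imread('pics/scene2.png')[120:290,230:430];cv2.imwrite('pics/s2c.png',cv2.resize(i,None,fx=3,fy=3))
E
python3 g.py 501.4 81 180 90
```

```text
scene
hue 12.0 n 14 px [391. 171.] plane [ 489.2 -237.8   36. ] zmed [ 487.4 -232.5   40.4] zmax 42.0
hue 1.5 n 18 px [364. 184.] plane [ 524.1 -132.5   36. ] zmed [ 521.7 -128.8   39.4] zmax 42.1
hue 109.5 n 16 px [387. 188.] plane [ 460.2 -160.3   36. ] zmed [ 458.7 -156.1   39.4] zmax 42.3
knob n 79 ctr [595.7  58.  157.8] rect 597.2 57.1 52 13 axis 88.9 viaPlane [594.8  59.2 159. ]
lid 553 [591.3 159.9 107.1] ((594.2609252929688, 156.26866149902344), 40.19084930419922)
top
hue 12.0 n 21 px [401. 219.] plane [ 487.7 -238.4   36. ] zmed [ 487.7 -237.8   38.5] zmax 41.6
knob n 0 ctr [nan nan nan] rect 0.0 0.0 0 0 axis nan viaPlane [nan nan nan]
lid 552 [592.9 154.2 105.2] ((595.2273559570312, 152.539306640625), 39.20707702636719)
t 21.65 pos [597.8  54.9 200.9] yaw 89.5 F [-0.3 -0.5 -0.1] T [-0.06 -0.03 -0.  ] gap 35.8 0.0
TURN [ 0.04  0.01 -0.55] then SHIFT [ 26.1 -96.4  20.9]  or shift-before-turn [ 25.2 -96.6  20.8] q7 -0.42
  avg = a.mean(axis, **keepdims_kw)
  ret = um.true_divide(
m.py:11: RuntimeWarning: Degrees of freedom <= 0 for slice
  d=np.cov(K[:,:2].T); e=np.linalg.eigh(d)[1][:,1]
  c *= np.true_divide(1, fact)
  c *= np.true_divide(1, fact)
m.py:12: RuntimeWarning: Mean of empty slice.
  print('knob n',len(K),'ctr',np.round(K.mean(0),1),'rect',round(cx,1),round(cy,1),round(a),round(b),'axis',np.round(np.degrees(np.arctan2(e[1],e[0]))%180,1),'viaPlane',np.round(world(p,[[uu.mean(),vv.mean()]],159)[0],1))
  ret = ret.dtype.type(ret / rcount)
```

View pics/s2c.png

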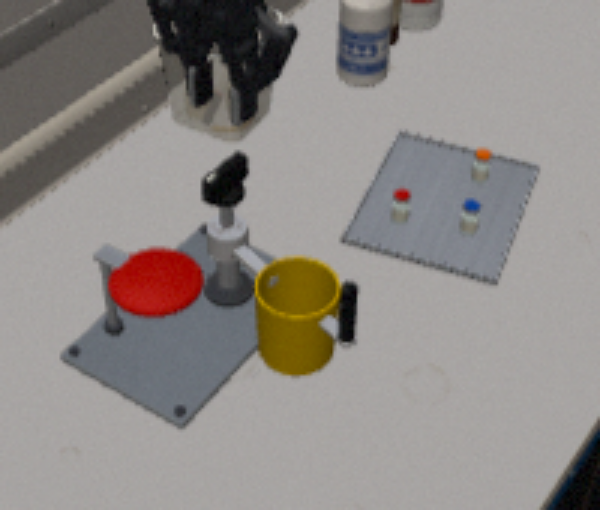

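```bash
python3 g.py 523.5 -132.5 60 90
```

```text
t 21.65 pos [597.8  54.9 200.9] yaw 89.5 F [-0.3 -0.5 -0.1] T [-0.06 -0.03 -0.  ] gap 35.8 0.0
TURN [ 0.04  0.01 -0.55] then SHIFT [-187.4  -74.3  140.9]  or shift-before-turn [-188.   -72.6  140.9] q7 -0.42
```

Emit:
play_rows:
  commands:
    - {"tx":0,"ty":0,"tz":0,"ax":0,"ay":0,"az":-0.5}
    - {"tx":-26.8,"ty":-10.6,"tz":0,"ax":0,"ay":0,"az":0}
    - {"tx":-26.8,"ty":-10.6,"tz":0,"ax":0,"ay":0,"az":0}
    - {"tx":-26.8,"ty":-10.6,"tz":0,"ax":0,"ay":0,"az":0}
    - {"tx":-26.8,"ty":-10.6,"tz":0,"ax":0,"ay":0,"az":0}
    - {"tx":-26.8,"ty":-10.6,"tz":0,"ax":0,"ay":0,"az":0}
    - {"tx":-26.8,"ty":-10.6,"tz":0,"ax":0,"ay":0,"az":0}
    - {"tx":-26.8,"ty":-10.6,"tz":0,"ax":0,"ay":0,"az":0}
    - {"tx":0,"ty":0,"tz":24,"ax":0,"ay":0,"az":0}
    - {"tx":0,"ty":0,"tz":24,"ax":0,"ay":0,"az":0}
    - {"tx":0,"ty":0,"tz":24,"ax":0,"ay":0,"az":0}
    - {"tx":0,"ty":0,"tz":24,"ax":0,"ay":0,"az":0}
    - {"tx":0,"ty":0,"tz":24,"ax":0,"ay":0,"az":0}
    - {"tx":0,"ty":0,"tz":20,"ax":0,"ay":0,"az":0}
    - {"tx":0,"ty":0,"tz":0,"ax":0,"ay":0,"az":0}
    - {"tx":0,"ty":0,"tz":0,"ax":0,"ay":0,"az":0}

```text
time: 23.25
eef_pos: [523.1, -132.3, 60.4]
ee_rot: [-2.221, -2.221, 0.001]
force: [-0.6, -0.0, 0.3]
finger_gap: 36.1
grip_force: 0.0
```

```bash
python3 g.py 523.5 -132.5 1 90; python3 - <<'E'
from v import *
p=eyes.get_image('scene');vials2(p)
i=p['frame'][140:220,310:430,::-1];cv2.imwrite('pics/v1.png',cv2.convertScaleAbs(cv2.resize(i,None,fx=5,fy=5,interpolation=cv2.INTER_CUBIC),alpha=1.4))
w,u,v=pts(p);m=(abs(w[:,0]-523)<35)&(abs(w[:,1]+132)<25)&(w[:,2]>48)&(w[:,2]<110);W=w[m]
print(np.round(np.percentile(W,[1,5,50,95,99],axis=0),0).tolist())
E
```

```text
t 23.25 pos [ 523.1 -132.3   60.4] yaw 90.0 F [-0.6 -0.   0.3] T [-0.03  0.   -0.  ] gap 36.1 0.0
TURN [-0.06 -0.03 -0.01] then SHIFT [-0.2  0.4 59.4]  or shift-before-turn [-0.2  0.4 59.4] q7 -0.14
hue 12.0 n 13 px [391. 171.] plane [ 489.6 -238.4   36. ] zmed [ 487.3 -232.5   40.5] zmax 43.7
hue 1.0 n 18 px [364. 184.] plane [ 524.1 -132.5   36. ] zmed [ 521.2 -128.8   40.2] zmax 42.7
hue 109.5 n 16 px [387. 188.] plane [ 460.2 -160.3   36. ] zmed [ 459.6 -154.9   39.5] zmax 43.1
[[492.0, -141.0, 77.0], [493.0, -140.0, 80.0], [542.0, -125.0, 96.0], [554.0, -119.0, 108.0], [556.0, -118.0, 110.0]]
```

View pics/v1.png

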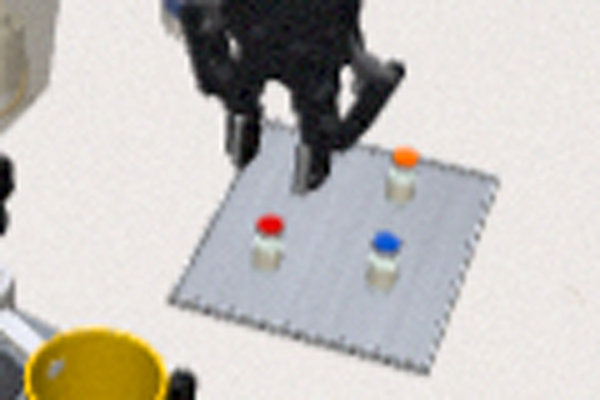

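Emit:
play_rows:
  commands:
    - {"tx":0,"ty":0,"tz":15,"ax":0,"ay":0,"az":0}
    - {"tx":0,"ty":0,"tz":15,"ax":0,"ay":0,"az":0}
    - {"tx":0,"ty":0,"tz":15,"ax":0,"ay":0,"az":0}
    - {"tx":0,"ty":0,"tz":10,"ax":0,"ay":0,"az":0}
    - {"tx":0,"ty":0,"tz":5,"ax":0,"ay":0,"az":0}
    - {"tx":0,"ty":0,"tz":0,"ax":0,"ay":0,"az":0}

```text
time: 23.9
eef_pos: [522.9, -132.4, -0.4]
ee_rot: [-2.221, -2.22, 0.001]
force: [-0.4, 0.5, 0.4]
finger_gap: 36.0
grip_force: 0.0
```

Emit:
play_rows:
  commands:
    - {"tx":0,"ty":0,"tz":0,"ax":0,"ay":0,"az":0}
    - {"tx":0,"ty":0,"tz":0,"ax":0,"ay":0,"az":0}
    - {"tx":0,"ty":0,"tz":0,"ax":0,"ay":0,"az":0}
    - {"tx":0,"ty":0,"tz":0,"ax":0,"ay":0,"az":0}
    - {"tx":0,"ty":0,"tz":0,"ax":0,"ay":0,"az":0}
    - {"tx":0,"ty":0,"tz":0,"ax":0,"ay":0,"az":0}
  gripper: 8
  newtons: 20

```text
time: 24.5
eef_pos: [523.6, -132.7, 0.8]
ee_rot: [2.222, 2.22, 0.0]
force: [-1.0, 0.1, 6.0]
finger_gap: 16.0
grip_force: 21.3
```

```bash
python3 g.py 501.4 81 180 90
```

```text
t 24.5 pos [ 523.6 -132.7    0.8] yaw 90.0 F [-1.   0.1  6. ] T [-0.03  0.23  0.03] gap 16.0 21.3
TURN [ 0.03  0.01 -0.05] then SHIFT [ 213.7  -22.2 -179.2]  or shift-before-turn [ 213.7  -22.3 -179.3] q7 -0.21
```

Emit:
play_rows:
  commands:
    - {"tx":0,"ty":0,"tz":-20,"ax":0,"ay":0,"az":0}
    - {"tx":0,"ty":0,"tz":-30,"ax":0,"ay":0,"az":0}
    - {"tx":0,"ty":0,"tz":-30,"ax":0,"ay":0,"az":0}
    - {"tx":0,"ty":0,"tz":-30,"ax":0,"ay":0,"az":0}
    - {"tx":26.7,"ty":-2.8,"tz":0,"ax":0,"ay":0,"az":0}
    - {"tx":26.7,"ty":-2.8,"tz":0,"ax":0,"ay":0,"az":0}
    - {"tx":26.7,"ty":-2.8,"tz":0,"ax":0,"ay":0,"az":0}
    - {"tx":26.7,"ty":-2.8,"tz":0,"ax":0,"ay":0,"az":0}
    - {"tx":26.7,"ty":-2.8,"tz":0,"ax":0,"ay":0,"az":0}
    - {"tx":26.7,"ty":-2.8,"tz":0,"ax":0,"ay":0,"az":0}
    - {"tx":26.7,"ty":-2.8,"tz":0,"ax":0,"ay":0,"az":0}
    - {"tx":26.7,"ty":-2.8,"tz":0,"ax":0,"ay":0,"az":0}
    - {"tx":0,"ty":0,"tz":0,"ax":0,"ay":0,"az":0}
    - {"tx":0,"ty":0,"tz":13,"ax":0,"ay":0,"az":0}
    - {"tx":0,"ty":0,"tz":13,"ax":0,"ay":0,"az":0}
    - {"tx":0,"ty":0,"tz":0,"ax":0,"ay":0,"az":0}

```text
time: 26.1
eef_pos: [499.8, 79.8, 82.1]
ee_rot: [-2.222, -2.218, 0.004]
force: [0.4, -0.1, 0.1]
finger_gap: 16.3
grip_force: 20.9
```

```bash
python3 g.py 501.4 81 85 90; python3 - <<'E'
from v import *
p=eyes.get_image('scene');vials2(p)
i=p['frame'][130:250,260:420,::-1];cv2.imwrite('pics/v2.png',cv2.convertScaleAbs(cv2.resize(i,None,fx=4,fy=4,interpolation=cv2.INTER_CUBIC),alpha=1.4))
E
```

```text
t 26.1 pos [499.8  79.8  82.1] yaw 89.9 F [ 0.4 -0.1  0.1] T [-0.05  0.04  0.01] gap 16.3 20.9
TURN [-0.19  0.03 -0.11] then SHIFT [ 1.2  1.6 -2.9]  or shift-before-turn [ 1.2  1.6 -2.9] q7 -0.57
hue 12.0 n 14 px [391. 171.] plane [ 489.2 -237.8   36. ] zmed [ 487.5 -233.8   39.6] zmax 43.3
hue 109.5 n 16 px [387. 188.] plane [ 460.2 -160.3   36. ] zmed [ 458.6 -155.3   40.7] zmax 43.2
```

View pics/v2.png

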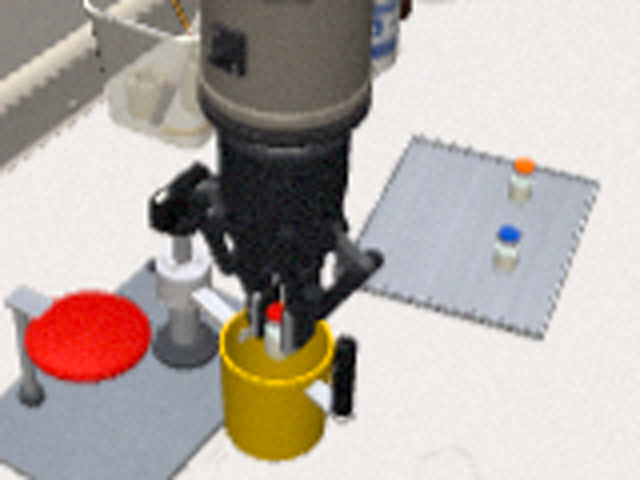

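Emit:
play_rows:
  commands:
    - {"tx":0,"ty":0,"tz":0,"ax":0,"ay":0,"az":0}
    - {"tx":0,"ty":0,"tz":0,"ax":0,"ay":0,"az":0}
    - {"tx":0,"ty":0,"tz":0,"ax":0,"ay":0,"az":0}
    - {"tx":0,"ty":0,"tz":0,"ax":0,"ay":0,"az":0}
    - {"tx":0,"ty":0,"tz":-20,"ax":0,"ay":0,"az":0}
    - {"tx":0,"ty":0,"tz":-20,"ax":0,"ay":0,"az":0}
    - {"tx":-30,"ty":0,"tz":0,"ax":0,"ay":0,"az":0}
    - {"tx":-30,"ty":-6,"tz":0,"ax":0,"ay":0,"az":0}
    - {"tx":-30,"ty":-6,"tz":0,"ax":0,"ay":0,"az":0}
    - {"tx":-30,"ty":-6,"tz":0,"ax":0,"ay":0,"az":0}
    - {"tx":-30,"ty":-6,"tz":0,"ax":0,"ay":0,"az":0}
    - {"tx":-30,"ty":-6,"tz":0,"ax":0,"ay":0,"az":0}
    - {"tx":-30,"ty":-6,"tz":0,"ax":0,"ay":0,"az":0}
    - {"tx":-30,"ty":-6,"tz":0,"ax":0,"ay":0,"az":0}
    - {"tx":0,"ty":0,"tz":20,"ax":0,"ay":0,"az":0}
    - {"tx":0,"ty":0,"tz":20,"ax":0,"ay":0,"az":0}
    - {"tx":0,"ty":0,"tz":20,"ax":0,"ay":0,"az":0}
    - {"tx":0,"ty":0,"tz":0,"ax":0,"ay":0,"az":0}
  gripper: 36

```text
time: 27.95
eef_pos: [457.6, -158.6, 62.7]
ee_rot: [-2.22, -2.219, 0.002]
force: [0.7, -0.0, 0.1]
finger_gap: 36.0
grip_force: 0.0
```

```bash
python3 g.py 460 -159.5 0.5 90; python3 - <<'E'
from v import *
p=eyes.get_image('scene');vials2(p)
E
```

```text
t 27.95 pos [ 457.6 -158.6   62.7] yaw 90.0 F [ 0.7 -0.   0.1] T [ 0.04  0.01 -0.01] gap 36.0 0.0
TURN [-0.17 -0.07 -0.03] then SHIFT [-0.9  2.4 62.2]  or shift-before-turn [-1.   2.6 62.2] q7 -0.05
hue 12.5 n 14 px [391. 171.] plane [ 489.2 -237.8   36. ] zmed [ 486.9 -233.2   39.4] zmax 43.8
hue 109.5 n 16 px [387. 188.] plane [ 460.2 -160.3   36. ] zmed [ 458.6 -156.7   39.8] zmax 42.0
```

Emit:
play_rows:
  commands:
    - {"tx":-1,"ty":1.5,"tz":15,"ax":0,"ay":0,"az":0}
    - {"tx":0,"ty":0,"tz":15,"ax":0,"ay":0,"az":0}
    - {"tx":0,"ty":0,"tz":15,"ax":0,"ay":0,"az":0}
    - {"tx":0,"ty":0,"tz":10,"ax":0,"ay":0,"az":0}
    - {"tx":0,"ty":0,"tz":6,"ax":0,"ay":0,"az":0}
    - {"tx":0,"ty":0,"tz":0,"ax":0,"ay":0,"az":0}

```text
time: 28.6
eef_pos: [460.3, -159.8, 3.1]
ee_rot: [-2.222, -2.22, 0.0]
force: [-0.6, 0.1, -0.3]
finger_gap: 35.8
grip_force: 0.0
```

Emit:
play_rows:
  commands:
    - {"tx":0,"ty":0,"tz":0,"ax":0,"ay":0,"az":0}
    - {"tx":0,"ty":0,"tz":0,"ax":0,"ay":0,"az":0}
    - {"tx":0,"ty":0,"tz":0,"ax":0,"ay":0,"az":0}
    - {"tx":0,"ty":0,"tz":0,"ax":0,"ay":0,"az":0}
    - {"tx":0,"ty":0,"tz":0,"ax":0,"ay":0,"az":0}
    - {"tx":0,"ty":0,"tz":0,"ax":0,"ay":0,"az":0}
  gripper: 8
  newtons: 20

```text
time: 29.2
eef_pos: [460.9, -160.1, 3.9]
ee_rot: [2.222, 2.22, 0.001]
force: [-0.3, 0.2, 7.0]
finger_gap: 16.0
grip_force: 21.5
```

```bash
python3 g.py 501.4 81 85 90
```

```text
t 29.2 pos [ 460.9 -160.1    3.9] yaw 90.0 F [-0.3  0.2  7. ] T [ 0.11  0.15 -0.  ] gap 16.0 21.5
TURN [ 0.05  0.02 -0.04] then SHIFT [241.1  40.5 -81.1]  or shift-before-turn [241.1  40.4 -81.1] q7 -0.13
```

Emit:
play_rows:
  commands:
    - {"tx":0,"ty":0,"tz":-20,"ax":0,"ay":0,"az":0}
    - {"tx":0,"ty":0,"tz":-30,"ax":0,"ay":0,"az":0}
    - {"tx":0,"ty":0,"tz":-30,"ax":0,"ay":0,"az":0}
    - {"tx":0,"ty":0,"tz":-30,"ax":0,"ay":0,"az":0}
    - {"tx":30,"ty":8,"tz":0,"ax":0,"ay":0,"az":0}
    - {"tx":30,"ty":8,"tz":0,"ax":0,"ay":0,"az":0}
    - {"tx":30,"ty":8,"tz":0,"ax":0,"ay":0,"az":0}
    - {"tx":30,"ty":8,"tz":0,"ax":0,"ay":0,"az":0}
    - {"tx":30,"ty":8,"tz":0,"ax":0,"ay":0,"az":0}
    - {"tx":30,"ty":0,"tz":0,"ax":0,"ay":0,"az":0}
    - {"tx":30,"ty":0,"tz":0,"ax":0,"ay":0,"az":0}
    - {"tx":30,"ty":0,"tz":0,"ax":0,"ay":0,"az":0}
    - {"tx":0,"ty":0,"tz":0,"ax":0,"ay":0,"az":0}
    - {"tx":0,"ty":0,"tz":13,"ax":0,"ay":0,"az":0}
    - {"tx":0,"ty":0,"tz":14,"ax":0,"ay":0,"az":0}
    - {"tx":0,"ty":0,"tz":0,"ax":0,"ay":0,"az":0}
    - {"tx":0,"ty":0,"tz":0,"ax":0,"ay":0,"az":0}

```text
time: 30.9
eef_pos: [500.2, 79.3, 85.7]
ee_rot: [-2.223, -2.219, 0.002]
force: [0.7, -0.4, 0.7]
finger_gap: 16.2
grip_force: 21.0
```

```bash
python3 g.py 501.4 81 85 90; python3 g.py 488.5 -237.5 85 90; python3 - <<'E'
from v import *
p=eyes.get_image('scene');vials2(p)
E
```

```text
t 30.9 pos [500.2  79.3  85.7] yaw 89.9 F [ 0.7 -0.4  0.7] T [-0.02 -0.05  0.01] gap 16.2 21.0
TURN [-0.09  0.01 -0.1 ] then SHIFT [1.7 1.2 0.7]  or shift-before-turn [1.7 1.2 0.7] q7 -0.56
t 30.9 pos [500.2  79.3  85.7] yaw 89.9 F [ 0.7 -0.4  0.7] T [-0.02 -0.05  0.01] gap 16.2 21.0
TURN [-0.09  0.01 -0.1 ] then SHIFT [-316.8  -11.7    0.7]  or shift-before-turn [-316.8  -11.1    0.8] q7 -0.56
hue 12.5 n 14 px [391. 171.] plane [ 489.2 -237.8   36. ] zmed [ 487.6 -233.7   39.7] zmax 41.2
```

Release blue; on to the orange one (still at px 391,171).

Emit:
play_rows:
  commands:
    - {"tx":0,"ty":0,"tz":0,"ax":0,"ay":0,"az":0}
    - {"tx":0,"ty":0,"tz":0,"ax":0,"ay":0,"az":0}
    - {"tx":0,"ty":0,"tz":0,"ax":0,"ay":0,"az":0}
    - {"tx":0,"ty":0,"tz":0,"ax":0,"ay":0,"az":0}
    - {"tx":0,"ty":0,"tz":-20,"ax":0,"ay":0,"az":0}
    - {"tx":0,"ty":0,"tz":-20,"ax":0,"ay":0,"az":0}
    - {"tx":-32,"ty":0,"tz":0,"ax":0,"ay":0,"az":0}
    - {"tx":-32,"ty":0,"tz":0,"ax":0,"ay":0,"az":0}
    - {"tx":-32,"ty":-2,"tz":0,"ax":0,"ay":0,"az":0}
    - {"tx":-32,"ty":-2,"tz":0,"ax":0,"ay":0,"az":0}
    - {"tx":-32,"ty":-2,"tz":0,"ax":0,"ay":0,"az":0}
    - {"tx":-32,"ty":-2,"tz":0,"ax":0,"ay":0,"az":0}
    - {"tx":-32,"ty":-2,"tz":0,"ax":0,"ay":0,"az":0}
    - {"tx":-32,"ty":-2,"tz":0,"ax":0,"ay":0,"az":0}
    - {"tx":-32,"ty":0,"tz":0,"ax":0,"ay":0,"az":0}
    - {"tx":-29,"ty":0,"tz":0,"ax":0,"ay":0,"az":0}
    - {"tx":0,"ty":0,"tz":20,"ax":0,"ay":0,"az":0}
    - {"tx":0,"ty":0,"tz":20,"ax":0,"ay":0,"az":0}
    - {"tx":0,"ty":0,"tz":20,"ax":0,"ay":0,"az":0}
    - {"tx":0,"ty":0,"tz":0,"ax":0,"ay":0,"az":0}
  gripper: 36

```text
time: 32.95
eef_pos: [487.0, -236.4, 64.4]
ee_rot: [-2.22, -2.218, 0.002]
force: [-0.2, -0.8, 0.5]
finger_gap: 36.1
grip_force: 0.0
```

```bash
python3 g.py 488.5 -237.5 2 90; python3 - <<'E'
from v import *
p=eyes.get_image('scene');vials2(p)
E
```

```text
t 32.95 pos [ 487.  -236.4   64.4] yaw 90.0 F [-0.2 -0.8  0.5] T [-0.02  0.01  0.06] gap 36.1 0.0
TURN [-0.18 -0.1  -0.04] then SHIFT [-1.1  1.5 62.4]  or shift-before-turn [-1.2  1.7 62.4] q7 0.09
hue 12.0 n 14 px [391. 171.] plane [ 489.2 -237.8   36. ] zmed [ 486.5 -232.4   41.2] zmax 42.9
```

Emit:
play_rows:
  commands:
    - {"tx":-0.5,"ty":0.5,"tz":15,"ax":0,"ay":0,"az":0}
    - {"tx":0,"ty":0,"tz":15,"ax":0,"ay":0,"az":0}
    - {"tx":0,"ty":0,"tz":15,"ax":0,"ay":0,"az":0}
    - {"tx":0,"ty":0,"tz":10,"ax":0,"ay":0,"az":0}
    - {"tx":0,"ty":0,"tz":7,"ax":0,"ay":0,"az":0}
    - {"tx":0,"ty":0,"tz":0,"ax":0,"ay":0,"az":0}

```text
time: 33.6
eef_pos: [488.4, -237.1, 3.4]
ee_rot: [-2.221, -2.22, 0.001]
force: [0.6, 0.0, 0.1]
finger_gap: 35.9
grip_force: 0.0
```

Emit:
play_rows:
  commands:
    - {"tx":0,"ty":0,"tz":0,"ax":0,"ay":0,"az":0}
    - {"tx":0,"ty":0,"tz":0,"ax":0,"ay":0,"az":0}
    - {"tx":0,"ty":0,"tz":0,"ax":0,"ay":0,"az":0}
    - {"tx":0,"ty":0,"tz":0,"ax":0,"ay":0,"az":0}
    - {"tx":0,"ty":0,"tz":0,"ax":0,"ay":0,"az":0}
    - {"tx":0,"ty":0,"tz":0,"ax":0,"ay":0,"az":0}
  gripper: 8
  newtons: 20

```text
time: 34.2
eef_pos: [489.1, -237.6, 4.7]
ee_rot: [2.222, 2.22, 0.0]
force: [-0.7, 0.4, 5.4]
finger_gap: 16.1
grip_force: 21.9
```

```bash
python3 g.py 501.4 81 85 90
```

```text
t 34.2 pos [ 489.1 -237.6    4.7] yaw 90.0 F [-0.7  0.4  5.4] T [-0.03  0.14  0.02] gap 16.1 21.9
TURN [ 0.02  0.01 -0.04] then SHIFT [318.6  12.3 -80.3]  or shift-before-turn [318.6  12.1 -80.3] q7 0.03
```

Emit:
play_rows:
  commands:
    - {"tx":0,"ty":0,"tz":-20,"ax":0,"ay":0,"az":0}
    - {"tx":0,"ty":0,"tz":-30,"ax":0,"ay":0,"az":0}
    - {"tx":0,"ty":0,"tz":-30,"ax":0,"ay":0,"az":0}
    - {"tx":0,"ty":0,"tz":-30,"ax":0,"ay":0,"az":0}
    - {"tx":32,"ty":3,"tz":0,"ax":0,"ay":0,"az":0}
    - {"tx":32,"ty":3,"tz":0,"ax":0,"ay":0,"az":0}
    - {"tx":32,"ty":3,"tz":0,"ax":0,"ay":0,"az":0}
    - {"tx":32,"ty":3,"tz":0,"ax":0,"ay":0,"az":0}
    - {"tx":32,"ty":0,"tz":0,"ax":0,"ay":0,"az":0}
    - {"tx":32,"ty":0,"tz":0,"ax":0,"ay":0,"az":0}
    - {"tx":32,"ty":0,"tz":0,"ax":0,"ay":0,"az":0}
    - {"tx":32,"ty":0,"tz":0,"ax":0,"ay":0,"az":0}
    - {"tx":32,"ty":0,"tz":0,"ax":0,"ay":0,"az":0}
    - {"tx":31,"ty":0,"tz":0,"ax":0,"ay":0,"az":0}
    - {"tx":0,"ty":0,"tz":0,"ax":0,"ay":0,"az":0}
    - {"tx":0,"ty":0,"tz":14,"ax":0,"ay":0,"az":0}
    - {"tx":0,"ty":0,"tz":14,"ax":0,"ay":0,"az":0}
    - {"tx":0,"ty":0,"tz":0,"ax":0,"ay":0,"az":0}
    - {"tx":0,"ty":0,"tz":0,"ax":0,"ay":0,"az":0}

```text
time: 36.1
eef_pos: [500.6, 80.8, 85.7]
ee_rot: [-2.222, -2.219, 0.002]
force: [0.2, -0.0, -0.1]
finger_gap: 15.8
grip_force: 21.6
```

Emit:
play_rows:
  commands:
    - {"tx":0,"ty":0,"tz":0,"ax":0,"ay":0,"az":0}
    - {"tx":0,"ty":0,"tz":0,"ax":0,"ay":0,"az":0}
    - {"tx":0,"ty":0,"tz":0,"ax":0,"ay":0,"az":0}
    - {"tx":0,"ty":0,"tz":0,"ax":0,"ay":0,"az":0}
    - {"tx":0,"ty":0,"tz":-25,"ax":0,"ay":0,"az":0}
    - {"tx":0,"ty":0,"tz":-30,"ax":0,"ay":0,"az":0}
    - {"tx":0,"ty":0,"tz":-30,"ax":0,"ay":0,"az":0}
    - {"tx":0,"ty":0,"tz":-30,"ax":0,"ay":0,"az":0}
    - {"tx":0,"ty":0,"tz":0,"ax":0,"ay":0,"az":0}
  gripper: 36

```text
time: 37.0
eef_pos: [502.9, 82.1, 205.2]
ee_rot: [2.22, 2.218, 0.007]
force: [-0.6, -0.0, -0.1]
finger_gap: 36.0
grip_force: 0.0
```

```bash
python3 g.py 598.1 55 185 89.7; python3 - <<'E'
from v import *
p=eyes.get_image('scene');vials2(p);fix(p)
i=p['frame'][130:250,250:430,::-1];cv2.imwrite('pics/v3.png',cv2.convertScaleAbs(cv2.resize(i,None,fx=4,fy=4,interpolation=cv2.INTER_CUBIC),alpha=1.4))
E
```

```text
t 37.0 pos [502.9  82.1 205.2] yaw 90.0 F [-0.6 -0.  -0.1] T [-0.01  0.02 -0.  ] gap 36.0 0.0
TURN [ 0.33 -0.02  0.26] then SHIFT [-26.6  95.3  20.2]  or shift-before-turn [-27.   95.1  20.7] q7 -0.44
knob n 77 ctr [595.6  58.8 158.4] rect 596.2 58.5 49 13 axis 89.3 viaPlane [595.2  59.6 159. ]
lid 557 [591.3 159.8 107.1] ((593.6658935546875, 156.20114135742188), 40.70767593383789)
```

View pics/v3.png

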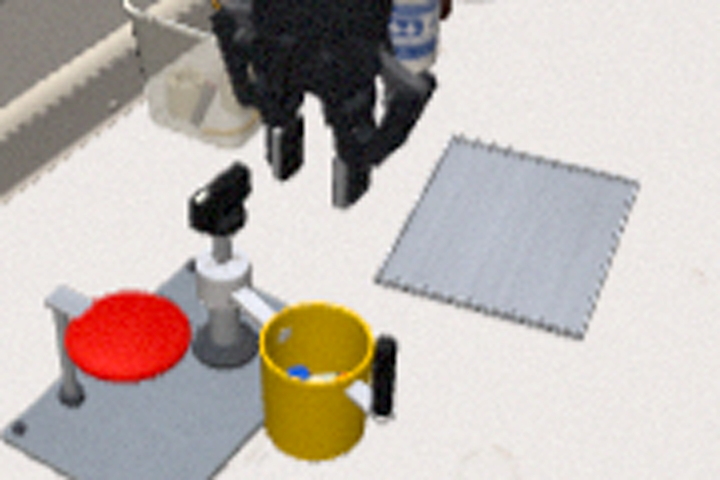

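Emit:
play_rows:
  commands:
    - {"tx":-6.7,"ty":24,"tz":0,"ax":0,"ay":0,"az":0}
    - {"tx":-6.7,"ty":24,"tz":0,"ax":0,"ay":0,"az":0}
    - {"tx":-6.7,"ty":24,"tz":0,"ax":0,"ay":0,"az":0}
    - {"tx":-6.7,"ty":24,"tz":0,"ax":0,"ay":0,"az":0.3}
    - {"tx":0,"ty":0,"tz":0,"ax":0,"ay":0,"az":0}
    - {"tx":0,"ty":0,"tz":17,"ax":0,"ay":0,"az":0}
    - {"tx":0,"ty":0,"tz":0,"ax":0,"ay":0,"az":0}

```text
time: 37.75
eef_pos: [595.3, 54.5, 181.8]
ee_rot: [-2.226, -2.213, 0.005]
force: [-0.6, -0.6, -0.7]
finger_gap: 36.3
grip_force: 0.0
```

```bash
python3 g.py 598.1 55 128 89.7
```

```text
t 37.75 pos [595.3  54.5 181.8] yaw 89.7 F [-0.6 -0.6 -0.7] T [ 0.01  0.01 -0.  ] gap 36.3 0.0
TURN [-0.23  0.01 -0.01] then SHIFT [ 0.5  2.8 53.8]  or shift-before-turn [ 0.5  3.  53.8] q7 -0.42
```

Emit:
play_rows:
  commands:
    - {"tx":0.3,"ty":1.3,"tz":12,"ax":0,"ay":0,"az":0}
    - {"tx":0,"ty":0,"tz":15,"ax":0,"ay":0,"az":0}
    - {"tx":0,"ty":0,"tz":15,"ax":0,"ay":0,"az":0}
    - {"tx":0,"ty":0,"tz":13,"ax":0,"ay":0,"az":0}
    - {"tx":0,"ty":0,"tz":0,"ax":0,"ay":0,"az":0}

```text
time: 38.25
eef_pos: [597.1, 54.7, 127.1]
ee_rot: [-2.226, -2.214, 0.004]
force: [-0.7, -0.3, 0.7]
finger_gap: 36.0
grip_force: 0.0
```

Emit:
play_rows:
  commands:
    - {"tx":0,"ty":0,"tz":0,"ax":0,"ay":0,"az":0}
    - {"tx":0,"ty":0,"tz":0,"ax":0,"ay":0,"az":0}
    - {"tx":0,"ty":0,"tz":0,"ax":0,"ay":0,"az":0}
    - {"tx":0,"ty":0,"tz":0,"ax":0,"ay":0,"az":0}
    - {"tx":0,"ty":0,"tz":0,"ax":0,"ay":0,"az":0}
    - {"tx":0,"ty":0,"tz":0,"ax":0,"ay":0,"az":0}
  gripper: 5
  newtons: 30

```text
time: 38.85
eef_pos: [598.2, 55.1, 129.9]
ee_rot: [2.228, 2.215, 0.0]
force: [-6.0, 0.1, 3.8]
finger_gap: 13.2
grip_force: 32.8
```

```bash
python3 g.py 598.1 55 128 159
```

```text
t 38.85 pos [598.2  55.1 129.9] yaw 89.7 F [-6.   0.1  3.8] T [0.15 1.13 0.05] gap 13.2 32.8
TURN [  0.     0.   -69.34] then SHIFT [ 0.1 -0.1  1.9]  or shift-before-turn [-0.1 -0.1  1.9] q7 -0.46
```

Emit:
play_rows:
  commands:
    - {"tx":0,"ty":-0.8,"tz":0,"ax":0,"ay":0,"az":0}
    - {"tx":0,"ty":0,"tz":0,"ax":0,"ay":0,"az":-4}
    - {"tx":0,"ty":0,"tz":0,"ax":0,"ay":0,"az":-4}
    - {"tx":0,"ty":0,"tz":0,"ax":0,"ay":0,"az":-4}
    - {"tx":0,"ty":0,"tz":0,"ax":0,"ay":0,"az":-4}
    - {"tx":0,"ty":0,"tz":0,"ax":0,"ay":0,"az":-4}
    - {"tx":0,"ty":0,"tz":0,"ax":0,"ay":0,"az":-4}
    - {"tx":0,"ty":0,"tz":0,"ax":0,"ay":0,"az":-4}
    - {"tx":0,"ty":0,"tz":0,"ax":0,"ay":0,"az":-4}
    - {"tx":0,"ty":0,"tz":0,"ax":0,"ay":0,"az":-4}
    - {"tx":0,"ty":0,"tz":0,"ax":0,"ay":0,"az":-4}
    - {"tx":0,"ty":0,"tz":0,"ax":0,"ay":0,"az":-4}
    - {"tx":0,"ty":0,"tz":0,"ax":0,"ay":0,"az":-4}
    - {"tx":0,"ty":0,"tz":0,"ax":0,"ay":0,"az":-4}
    - {"tx":0,"ty":0,"tz":0,"ax":0,"ay":0,"az":-4}
    - {"tx":0,"ty":0,"tz":0,"ax":0,"ay":0,"az":-4}
    - {"tx":0,"ty":0,"tz":0,"ax":0,"ay":0,"az":-4}
    - {"tx":0,"ty":0,"tz":0,"ax":0,"ay":0,"az":-4}
    - {"tx":0,"ty":0,"tz":0,"ax":0,"ay":0,"az":-1}
    - {"tx":0,"ty":0,"tz":0,"ax":0,"ay":0,"az":0}

```text
time: 40.85
eef_pos: [597.9, 55.0, 129.9]
ee_rot: [0.583, 3.086, 0.001]
force: [-2.4, 0.1, 4.8]
finger_gap: 13.0
grip_force: 33.0
```

Emit:
play_rows:
  commands:
    - {"tx":0,"ty":0,"tz":0,"ax":0,"ay":0,"az":0}
    - {"tx":0,"ty":0,"tz":0,"ax":0,"ay":0,"az":0}
    - {"tx":0,"ty":0,"tz":0,"ax":0,"ay":0,"az":0}
    - {"tx":0,"ty":0,"tz":-12,"ax":0,"ay":0,"az":0}
    - {"tx":0,"ty":0,"tz":-15,"ax":0,"ay":0,"az":0}
    - {"tx":0,"ty":0,"tz":-15,"ax":0,"ay":0,"az":0}
    - {"tx":0,"ty":0,"tz":-15,"ax":0,"ay":0,"az":0}
    - {"tx":0,"ty":0,"tz":0,"ax":0,"ay":0,"az":-5.5}
    - {"tx":0,"ty":0,"tz":0,"ax":0,"ay":0,"az":0}
    - {"tx":0,"ty":0,"tz":0,"ax":0,"ay":0,"az":0}
  gripper: 42

```text
time: 41.85
eef_pos: [597.6, 54.8, 186.9]
ee_rot: [0.437, 3.111, 0.0]
force: [-0.2, -0.2, -1.0]
finger_gap: 41.7
grip_force: 0.0
```

```bash
python3 g.py 440.6 97.1 104 164.9;python3 - <<'E'
from m import *
p=eyes.get_image('scene');fix(p)
E
```

```text
t 41.85 pos [597.6  54.8 186.9] yaw 164.0 F [-0.2 -0.2 -1. ] T [ 0.06 -0.01  0.01] gap 41.7 0.0
TURN [ 0.01  0.01 -0.9 ] then SHIFT [162.6  -0.   82.9]  or shift-before-turn [162.6  -2.6  82.8] q7 0.75
knob n 77 ctr [596.7  59.6 158.2] rect 596.7 58.7 12 51 axis 161.1 viaPlane [595.9  60.4 159. ]
lid 559 [591.4 159.8 107.1] ((594.1557006835938, 157.16732788085938), 39.49957275390625)
```

Emit:
play_rows:
  commands:
    - {"tx":0,"ty":0,"tz":0,"ax":0,"ay":0,"az":-0.9}
    - {"tx":27,"ty":0,"tz":0,"ax":0,"ay":0,"az":0}
    - {"tx":27,"ty":0,"tz":0,"ax":0,"ay":0,"az":0}
    - {"tx":27,"ty":0,"tz":0,"ax":0,"ay":0,"az":0}
    - {"tx":27,"ty":0,"tz":0,"ax":0,"ay":0,"az":0}
    - {"tx":27,"ty":0,"tz":0,"ax":0,"ay":0,"az":0}
    - {"tx":27.5,"ty":0,"tz":0,"ax":0,"ay":0,"az":0}
    - {"tx":0,"ty":0,"tz":13,"ax":0,"ay":0,"az":0}
    - {"tx":0,"ty":0,"tz":15,"ax":0,"ay":0,"az":0}
    - {"tx":0,"ty":0,"tz":15,"ax":0,"ay":0,"az":0}
    - {"tx":0,"ty":0,"tz":15,"ax":0,"ay":0,"az":0}
    - {"tx":0,"ty":0,"tz":12,"ax":0,"ay":0,"az":0}
    - {"tx":0,"ty":0,"tz":12,"ax":0,"ay":0,"az":0}
    - {"tx":0,"ty":0,"tz":0,"ax":0,"ay":0,"az":0}

```text
time: 43.3
eef_pos: [439.9, 96.8, 102.8]
ee_rot: [-0.408, -3.112, -0.0]
force: [0.4, 0.5, 0.7]
finger_gap: 41.9
grip_force: 0.0
```

Emit:
play_rows:
  commands:
    - {"tx":0,"ty":0,"tz":0,"ax":0,"ay":0,"az":0}
    - {"tx":0,"ty":0,"tz":0,"ax":0,"ay":0,"az":0}
    - {"tx":0,"ty":0,"tz":0,"ax":0,"ay":0,"az":0}
    - {"tx":0,"ty":0,"tz":0,"ax":0,"ay":0,"az":0}
    - {"tx":0,"ty":0,"tz":0,"ax":0,"ay":0,"az":0}
    - {"tx":0,"ty":0,"tz":0,"ax":0,"ay":0,"az":0}
  gripper: 5
  newtons: 20

```text
time: 43.9
eef_pos: [440.9, 96.9, 104.8]
ee_rot: [0.408, 3.114, 0.0]
force: [-1.6, -0.2, 7.9]
finger_gap: 13.2
grip_force: 21.6
```

Emit:
play_rows:
  commands:
    - {"tx":-0.2,"ty":8.5,"tz":0,"ax":0,"ay":0,"az":3}
    - {"tx":-0.2,"ty":8.5,"tz":0,"ax":0,"ay":0,"az":3}
    - {"tx":-0.2,"ty":8.5,"tz":0,"ax":0,"ay":0,"az":3}
    - {"tx":-0.2,"ty":8.5,"tz":0,"ax":0,"ay":0,"az":3}

```text
time: 44.3
eef_pos: [453.1, 128.8, 104.8]
ee_rot: [0.735, 3.054, 0.0]
force: [1.2, -0.5, 5.5]
finger_gap: 13.4
grip_force: 21.6
```

```bash
python3 g.py 440.6 97.1 104 164.9
```

```text
t 44.3 pos [453.1 128.8 104.8] yaw 152.9 F [ 1.2 -0.5  5.5] T [-0.27 -0.15 -0.02] gap 13.4 21.6
TURN [ 1.000e-02  5.000e-02 -1.197e+01] then SHIFT [  3.8 -33.9   0.8]  or shift-before-turn [ -3.3 -33.9   0.8] q7 0.32
```

Emit:
play_rows:
  commands:
    - {"tx":-0.2,"ty":8.5,"tz":0,"ax":0,"ay":0,"az":3}
    - {"tx":-0.2,"ty":8.5,"tz":0,"ax":0,"ay":0,"az":3}
    - {"tx":-0.2,"ty":8.5,"tz":0,"ax":0,"ay":0,"az":3}
    - {"tx":-0.2,"ty":8.5,"tz":0,"ax":0,"ay":0,"az":3}
    - {"tx":-0.2,"ty":8.5,"tz":0,"ax":0,"ay":0,"az":3}
    - {"tx":-0.2,"ty":8.5,"tz":0,"ax":0,"ay":0,"az":3}
    - {"tx":-0.2,"ty":8.5,"tz":0,"ax":0,"ay":0,"az":3}
    - {"tx":-0.2,"ty":8.5,"tz":0,"ax":0,"ay":0,"az":3}
    - {"tx":-0.2,"ty":8.5,"tz":0,"ax":0,"ay":0,"az":3}
    - {"tx":-0.2,"ty":8.5,"tz":0,"ax":0,"ay":0,"az":3}
    - {"tx":-0.2,"ty":8.5,"tz":0,"ax":0,"ay":0,"az":3}
    - {"tx":-0.2,"ty":8.5,"tz":0,"ax":0,"ay":0,"az":3}
    - {"tx":-0.2,"ty":8.5,"tz":0,"ax":0,"ay":0,"az":3}
    - {"tx":-0.2,"ty":8.5,"tz":0,"ax":0,"ay":0,"az":3}
    - {"tx":-0.2,"ty":8.5,"tz":0,"ax":0,"ay":0,"az":3}
    - {"tx":-0.2,"ty":8.5,"tz":0,"ax":0,"ay":0,"az":3}
    - {"tx":-0.2,"ty":8.5,"tz":0,"ax":0,"ay":0,"az":3}
    - {"tx":-0.2,"ty":8.5,"tz":0,"ax":0,"ay":0,"az":3}
    - {"tx":0,"ty":0,"tz":0,"ax":0,"ay":0,"az":0}

```text
time: 46.2
eef_pos: [572.9, 215.7, 104.9]
ee_rot: [2.041, 2.387, 0.002]
force: [0.7, -2.5, 7.8]
finger_gap: 13.0
grip_force: 21.8
```

Emit:
play_rows:
  commands:
    - {"tx":0,"ty":2.8,"tz":0,"ax":0,"ay":0,"az":1}
    - {"tx":0,"ty":2.8,"tz":0,"ax":0,"ay":0,"az":1}
    - {"tx":0,"ty":2.8,"tz":0,"ax":0,"ay":0,"az":1}
    - {"tx":0,"ty":2.8,"tz":0,"ax":0,"ay":0,"az":1}
    - {"tx":0,"ty":2.8,"tz":0,"ax":0,"ay":0,"az":1}
    - {"tx":0,"ty":2.8,"tz":0,"ax":0,"ay":0,"az":1}
    - {"tx":0,"ty":0,"tz":0,"ax":0,"ay":0,"az":0}

```text
time: 46.9
eef_pos: [588.8, 217.4, 104.9]
ee_rot: [2.161, 2.279, 0.001]
force: [0.5, -1.8, 6.6]
finger_gap: 13.1
grip_force: 21.6
```

```bash
python3 g.py 595 217.9 104 91
```

```text
t 46.9 pos [588.8 217.4 104.9] yaw 93.1 F [ 0.5 -1.8  6.6] T [-0.36 -0.1   0.03] gap 13.1 21.6
TURN [0.05 0.   2.06] then SHIFT [0.4 6.2 0.9]  or shift-before-turn [0.2 6.2 0.9] q7 -0.7
```

Emit:
play_rows:
  commands:
    - {"tx":0,"ty":1.4,"tz":0,"ax":0,"ay":0,"az":0.5}
    - {"tx":0,"ty":1.4,"tz":0,"ax":0,"ay":0,"az":0.5}
    - {"tx":0,"ty":1.4,"tz":0,"ax":0,"ay":0,"az":0.5}
    - {"tx":0,"ty":0,"tz":0,"ax":0,"ay":0,"az":0}

```text
time: 47.3
eef_pos: [592.7, 217.6, 104.9]
ee_rot: [2.19, 2.252, 0.001]
force: [0.5, -1.3, 6.5]
finger_gap: 13.4
grip_force: 21.6
```

Emit:
play_rows:
  commands:
    - {"tx":0,"ty":1,"tz":0,"ax":0,"ay":0,"az":0}
    - {"tx":0,"ty":1,"tz":0,"ax":0,"ay":0,"az":0}
    - {"tx":0,"ty":0,"tz":0,"ax":0,"ay":0,"az":0}

```text
time: 47.6
eef_pos: [592.9, 217.6, 104.7]
ee_rot: [-2.189, -2.252, 0.004]
force: [-11.4, -4.0, 13.9]
finger_gap: 13.1
grip_force: 22.5
```

Emit:
play_rows:
  commands:
    - {"tx":0,"ty":-1.2,"tz":0,"ax":0,"ay":0,"az":0}
    - {"tx":0,"ty":0,"tz":0,"ax":0,"ay":0,"az":0}

```text
time: 47.8
eef_pos: [592.7, 217.6, 104.8]
ee_rot: [2.19, 2.253, -0.001]
force: [-4.4, -2.8, 9.0]
finger_gap: 13.2
grip_force: 21.9
```

Emit:
play_rows:
  commands:
    - {"tx":0,"ty":0,"tz":0,"ax":0,"ay":0,"az":0}
    - {"tx":0,"ty":0,"tz":0,"ax":0,"ay":0,"az":0}
    - {"tx":0,"ty":0,"tz":0,"ax":0,"ay":0,"az":0}
    - {"tx":0,"ty":0,"tz":-12,"ax":0,"ay":0,"az":0}
    - {"tx":0,"ty":0,"tz":-24,"ax":0,"ay":0,"az":0}
    - {"tx":0,"ty":0,"tz":-24,"ax":0,"ay":0,"az":0}
    - {"tx":0,"ty":0,"tz":-24,"ax":0,"ay":0,"az":0}
    - {"tx":0,"ty":0,"tz":0,"ax":0,"ay":0,"az":0}
  gripper: 42

```text
time: 48.6
eef_pos: [594.7, 218.8, 192.7]
ee_rot: [2.189, 2.25, 0.007]
force: [-0.7, -0.2, -0.1]
finger_gap: 42.1
grip_force: 0.0
```

```bash
python3 g.py 598 55 185 159;python3 - <<'E'
from m import *
p=eyes.get_image('scene');fix(p)
E
```

```text
t 48.6 pos [594.7 218.8 192.7] yaw 91.6 F [-0.7 -0.2 -0.1] T [-0.03 -0.02 -0.01] gap 42.1 0.0
TURN [  0.31   0.08 -67.44] then SHIFT [ -61.8 -151.7    7.7]  or shift-before-turn [-163.8   -1.2    7.4] q7 -0.66
knob n 76 ctr [596.1  59.7 158.3] rect 598.3 58.2 13 51 axis 161.1 viaPlane [595.5  60.4 159. ]
lid 553 [591.3 159.8 107.1] ((594.1099853515625, 156.8008270263672), 40.20488357543945)
handle 34 [590.8 221.  139.7] viaPlane [589.2 222.5 142. ]
```

Emit:
play_rows:
  commands:
    - {"tx":-27,"ty":0,"tz":0,"ax":0,"ay":0,"az":0}
    - {"tx":-27,"ty":0,"tz":0,"ax":0,"ay":0,"az":0}
    - {"tx":-27,"ty":0,"tz":0,"ax":0,"ay":0,"az":0}
    - {"tx":-27,"ty":0,"tz":0,"ax":0,"ay":0,"az":0}
    - {"tx":-27,"ty":-0.5,"tz":0,"ax":0,"ay":0,"az":0}
    - {"tx":-27,"ty":0,"tz":0,"ax":0,"ay":0,"az":0}
    - {"tx":0,"ty":0,"tz":0,"ax":0,"ay":0,"az":-8.4}
    - {"tx":0,"ty":0,"tz":0,"ax":0,"ay":0,"az":-8.4}
    - {"tx":0,"ty":0,"tz":0,"ax":0,"ay":0,"az":-8.4}
    - {"tx":0,"ty":0,"tz":0,"ax":0,"ay":0,"az":-8.4}
    - {"tx":0,"ty":0,"tz":0,"ax":0,"ay":0,"az":-8.4}
    - {"tx":0,"ty":0,"tz":0,"ax":0,"ay":0,"az":-8.4}
    - {"tx":0,"ty":0,"tz":0,"ax":0,"ay":0,"az":-8.4}
    - {"tx":0,"ty":0,"tz":0,"ax":0,"ay":0,"az":-8.4}
    - {"tx":0,"ty":0,"tz":0,"ax":0,"ay":0,"az":0}
    - {"tx":0,"ty":0,"tz":0,"ax":0,"ay":0,"az":0}

```text
time: 50.25
eef_pos: [597.0, 55.7, 188.2]
ee_rot: [-0.586, -3.086, -0.0]
force: [-1.0, 0.2, 0.7]
finger_gap: 41.9
grip_force: 0.0
```

```bash
python3 g.py 598 55 129 159
```

```text
t 50.25 pos [597.   55.7 188.2] yaw 158.5 F [-1.   0.2  0.7] T [-0.04 -0.05 -0.01] gap 41.9 0.0
TURN [ 0.   -0.04 -0.51] then SHIFT [-1.2 -0.3 59.2]  or shift-before-turn [-1.3 -0.3 59.2] q7 0.68
```

Emit:
play_rows:
  commands:
    - {"tx":-0.8,"ty":-0.3,"tz":14,"ax":0,"ay":0,"az":-0.5}
    - {"tx":0,"ty":0,"tz":15,"ax":0,"ay":0,"az":0}
    - {"tx":0,"ty":0,"tz":15,"ax":0,"ay":0,"az":0}
    - {"tx":0,"ty":0,"tz":15,"ax":0,"ay":0,"az":0}
    - {"tx":0,"ty":0,"tz":0,"ax":0,"ay":0,"az":0}

```text
time: 50.75
eef_pos: [596.4, 55.1, 126.7]
ee_rot: [-0.565, -3.087, 0.001]
force: [-0.9, -0.3, 0.2]
finger_gap: 42.1
grip_force: 0.0
```

Emit:
play_rows:
  commands:
    - {"tx":0,"ty":0,"tz":0,"ax":0,"ay":0,"az":0}
    - {"tx":0,"ty":0,"tz":0,"ax":0,"ay":0,"az":0}
    - {"tx":0,"ty":0,"tz":0,"ax":0,"ay":0,"az":0}
    - {"tx":0,"ty":0,"tz":0,"ax":0,"ay":0,"az":0}
    - {"tx":0,"ty":0,"tz":0,"ax":0,"ay":0,"az":0}
    - {"tx":0,"ty":0,"tz":0,"ax":0,"ay":0,"az":0}
  gripper: 5
  newtons: 30

```text
time: 51.35
eef_pos: [598.0, 55.0, 130.0]
ee_rot: [0.566, 3.09, -0.001]
force: [-4.2, -2.9, 5.9]
finger_gap: 13.3
grip_force: 33.8
```

Emit:
play_rows:
  commands:
    - {"tx":0,"ty":0,"tz":0,"ax":0,"ay":0,"az":4}
    - {"tx":0,"ty":0,"tz":0,"ax":0,"ay":0,"az":4}
    - {"tx":0,"ty":0,"tz":0,"ax":0,"ay":0,"az":4}
    - {"tx":0,"ty":0,"tz":0,"ax":0,"ay":0,"az":4}
    - {"tx":0,"ty":0,"tz":0,"ax":0,"ay":0,"az":4}
    - {"tx":0,"ty":0,"tz":0,"ax":0,"ay":0,"az":4}
    - {"tx":0,"ty":0,"tz":0,"ax":0,"ay":0,"az":4}
    - {"tx":0,"ty":0,"tz":0,"ax":0,"ay":0,"az":4}
    - {"tx":0,"ty":0,"tz":0,"ax":0,"ay":0,"az":4}
    - {"tx":0,"ty":0,"tz":0,"ax":0,"ay":0,"az":4}
    - {"tx":0,"ty":0,"tz":0,"ax":0,"ay":0,"az":4}
    - {"tx":0,"ty":0,"tz":0,"ax":0,"ay":0,"az":4}
    - {"tx":0,"ty":0,"tz":0,"ax":0,"ay":0,"az":4}
    - {"tx":0,"ty":0,"tz":0,"ax":0,"ay":0,"az":4}
    - {"tx":0,"ty":0,"tz":0,"ax":0,"ay":0,"az":4}
    - {"tx":0,"ty":0,"tz":0,"ax":0,"ay":0,"az":4}
    - {"tx":0,"ty":0,"tz":0,"ax":0,"ay":0,"az":4}
    - {"tx":0,"ty":0,"tz":0,"ax":0,"ay":0,"az":1}
    - {"tx":0,"ty":0,"tz":0,"ax":0,"ay":0,"az":0}

```text
time: 53.25
eef_pos: [598.2, 55.2, 130.0]
ee_rot: [2.215, 2.227, 0.001]
force: [-1.9, -3.1, 7.0]
finger_gap: 13.3
grip_force: 33.8
```

```bash
python3 g.py 598 55 129 89.6
```

```text
t 53.25 pos [598.2  55.2 130. ] yaw 90.3 F [-1.9 -3.1  7. ] T [-0.75  0.41  0.05] gap 13.3 33.8
TURN [0.06 0.02 0.7 ] then SHIFT [-0.2 -0.2  1. ]  or shift-before-turn [-0.2 -0.2  1. ] q7 -0.43
```

Emit:
play_rows:
  commands:
    - {"tx":0,"ty":0,"tz":0,"ax":0,"ay":0,"az":1}
    - {"tx":0,"ty":0,"tz":0,"ax":0,"ay":0,"az":0}

```text
time: 53.45
eef_pos: [598.2, 55.1, 130.0]
ee_rot: [2.234, 2.207, 0.001]
force: [-2.3, -3.4, 6.8]
finger_gap: 13.6
grip_force: 33.8
```

Emit:
play_rows:
  commands:
    - {"tx":0,"ty":0,"tz":0,"ax":0,"ay":0,"az":0}
    - {"tx":0,"ty":0,"tz":0,"ax":0,"ay":0,"az":0}
    - {"tx":0,"ty":0,"tz":0,"ax":0,"ay":0,"az":0}
    - {"tx":0,"ty":0,"tz":-12,"ax":0,"ay":0,"az":0}
    - {"tx":0,"ty":0,"tz":-25,"ax":0,"ay":0,"az":0}
    - {"tx":0,"ty":0,"tz":-30,"ax":0,"ay":0,"az":0}
    - {"tx":0,"ty":0,"tz":-30,"ax":0,"ay":0,"az":0}
    - {"tx":-25,"ty":-5,"tz":0,"ax":0,"ay":0,"az":0}
    - {"tx":-30,"ty":-10,"tz":0,"ax":0,"ay":0,"az":0}
    - {"tx":-35,"ty":-10,"tz":0,"ax":0,"ay":0,"az":0}
    - {"tx":-35,"ty":-10,"tz":0,"ax":0,"ay":0,"az":0}
    - {"tx":-35,"ty":-10,"tz":0,"ax":0,"ay":0,"az":0}
    - {"tx":-35,"ty":-10,"tz":0,"ax":0,"ay":0,"az":0}
    - {"tx":-35,"ty":-10,"tz":0,"ax":0,"ay":0,"az":0}
    - {"tx":0,"ty":0,"tz":0,"ax":0,"ay":0,"az":0}
    - {"tx":0,"ty":0,"tz":0,"ax":0,"ay":0,"az":0}
  gripper: 42

```text
time: 55.05
eef_pos: [529.8, -174.4, 227.2]
ee_rot: [2.237, 2.205, 0.001]
force: [-0.5, 0.6, -0.1]
finger_gap: 42.0
grip_force: 0.0
```

```bash
python3 - <<'E'
from v import *
for n in('scene','top'):
    p=eyes.get_image(n);print(n);fix(p);vials2(p)
    if n=='scene':i=p['frame'][120:260,240:420,::-1];cv2.imwrite('pics/end.png',cv2.convertScaleAbs(cv2.resize(i,None,fx=4,fy=4,interpolation=cv2.INTER_CUBIC),alpha=1.4))
E
```

```text
scene
knob n 81 ctr [595.8  59.7 157.9] rect 597.7 57.3 12 51 axis 88.3 viaPlane [595.   60.8 159. ]
lid 556 [591.3 159.8 107.2] ((594.9886474609375, 156.8528594970703), 39.81034469604492)
handle 33 [590.4 220.9 139.8] viaPlane [588.8 222.3 142. ]
top
knob n 87 ctr [597.6  52.1 157.5] rect 597.4 52.5 12 51 axis 91.3 viaPlane [597.3  52.  159. ]
lid 593 [593.3 152.1 105.2] ((594.9166259765625, 152.41012573242188), 39.70302200317383)
handle 22 [592.3 215.1 139.5] viaPlane [591.8 214.6 142. ]
```

View pics/end.png

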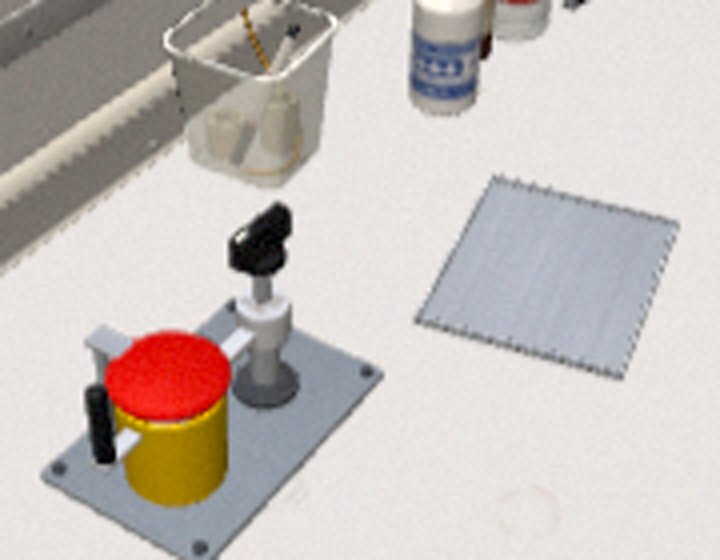

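The pot is home under the lid (handle at about px 99,424 in the crop), the knob bar is back at its starting angle, the tray is empty, and the white bottle is where it was.

```bash
python3 -c "
from workcell import finish_job
print(finish_job())"
```

```text
the job is handed in; nothing more can be done
None
```

I handed the job in with all three vials that were there (red, blue and orange) in the pot, the pot fully home under its lid and the knob retightened; `finish_job()` returned no verdict.

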